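# Fit a sanding drum on the bench bobbin sander

## Task

Change over the bobbin sander: lower the blue 45 mm sanding drum squarely over the spindle and turn it until its notches drop over the drive pin and it sits fully home on the shoulder, then put the steel collar over the thread, flange down and flat on the drum, ready for the nut. Ease the drum down and round gently without forcing or jamming it, and leave the other drums, the nut and the tools where they are.

Things in the scene. Friction and masses are not known exactly. Their poses are not given: they have to be found in the camera images.
- drum: The drum to fit: black rubber in a blue abrasive sleeve, 45 mm diameter, 90 mm tall, 0.2 kg, upright on the bench near two other drums. Origin: centre of its underside, z up along its plain 17.5 mm through bore. Four open notches, 10 mm wide and 9 mm deep, cross the underside along its +x, -x, +y and -y: it keys on the drive pin in any of four positions 90 degrees apart.
- sander: Bobbin sander let into the bench: a dark steel plate 260 x 260 x 10 mm screwed down on the bench, an upright steel spindle at its centre. Origin: centre of the plate's underside, at bench height, on the spindle axis. It is spoiled if the drum is pressed, dropped, twisted or jammed on it with more than 40 N; 5 to 10 N is plenty. The spindle is polished and oiled, and turns only stiffly itself (about 0.25 N m).
- seat (a point): Centre of the top of the spindle's shoulder (a 48 mm disc, 18 mm above the bench), on the spindle axis: here the drum's origin lies when fully home. Above it stand: a 16 mm spindle body to 83 mm, a taper from 83 to 87 mm, a 12 mm threaded end to 118 mm (its last 4 mm tapered to a 6 mm tip).
- pin (a point): Point on the spindle axis at the height of the drive pin's top, 7 mm above the seat. The brass pin, a flat-topped bar 7 mm wide, 7 mm high and 38 mm long, lies across the shoulder through the spindle. Which way it points differs every time and is not told by this entry's axes. An unkeyed drum rests on it, 7 mm too high, and drops when a notch is within about 4 degrees of it.
- spindle_top (a point): Tip of the spindle, on its axis, 118 mm above the seat, 136 mm above the bench.
- collar: Bright steel clamping collar lying flange down on the bench: flange 40 mm diameter and 5 mm thick, above it a hub 28 mm diameter, 16 mm tall over all; 15 mm bore; 0.1 kg. Origin: centre of the flange's underside, z up. In place it rests on the drum's top, 90 mm above the seat.
- drum_thin: Another drum, to be left alone: brown sleeve, 30 mm diameter, 90 mm tall, upright; origin at the centre of its underside.
- drum_fat: Another drum, to be left alone: dark red sleeve, 60 mm diameter, 90 mm tall, upright; origin at the centre of its underside.
- nut: Steel hexagon nut, 21 mm wide, 10 mm thick, lying flat, to be left alone; origin at the centre of its underside.
- chisel: Wood-handled chisel, 270 mm long, 28 mm high, lying along its x with the blade to +x, to be left alone; origin under the ferrule.
- mallet: Joiner's mallet lying on its side, head 70 x 150 x 60 mm, handle 255 mm towards its -x, to be left alone; origin under the head.
- square: Try square lying flat, dark wood stock 115 mm along its y, 20 mm high, steel blade 150 mm towards its +x, to be left alone; origin under the stock.
- offcut: Block of oak 120 x 55 x 45 mm, to be left alone; origin at the centre of its underside.

How it is judged (in metres and radians):
On the way, in this order (a step that is already met when the one before it is completed fails the run):
1. the drum is threaded on to the spindle: its underside at least 60 mm below the spindle's tip, on the axis (z of drum in the frame of seat below 0.058 m and horizontal distance between drum and seat below 0.006 m).
2. the drum is keyed and fully home on the shoulder, square (z of drum in the frame of seat below 0.0025 m and horizontal distance between drum and seat below 0.0025 m and angle between drum's own z axis and vertical below 0.03 rad), for 0.2 s.
At the end, for the whole second after the job is handed in: Drum keyed home: underside within 2.5 mm of the shoulder (unkeyed: 7 mm high) and of the axis, upright within 0.03 rad. Collar flange down on it: underside 87 to 92.5 mm above the seat, within 4 mm of the axis and 0.06 rad of level. Both at rest and released (all of step 2 and z of drum in the frame of seat above -0.003 m and horizontal distance between collar and seat below 0.004 m and z of collar in the frame of seat between 0.087 and 0.0925 m and angle between collar's own z axis and vertical below 0.06 rad and linear speed of each of drum, collar below 0.02 m/s); the robot touches nothing.
It fails at once if the drum is forced: more than 40 N between the drum and the sander (spindle, pin, shoulder, plate) (contact force between drum and sander above 40 N).
It fails at once if another drum is moved more than 30 mm or tipped over, or the nut or a tool moved more than 30 mm (distance of any of drum_thin, drum_fat, nut, chisel, mallet, square, offcut from where it was at the start of the episode above 0.03 m or angle between any of drum_thin, drum_fat's own z axis and vertical above 0.5 rad).
It also fails if it takes over 72 s, if anything falls off the work surface, if the arm or the gripper's body presses on something with over 40 N, if the wrist force passes 120 N, or if a joint passes its speed limit or range.

## Robot

A 6-joint arm with a two-finger parallel gripper is mounted at the origin on the work surface. World frame = base frame: x ahead of the robot, y to its left, z up, the work surface at z = 0. Lengths are in mm, angles in rad, forces in N, time in s.
With the tool pointing down it reaches from about 325 to 775 mm from the base axis. Payload 5.5 kg.
Tool frame: the origin (TCP) lies between the finger pads; the fingertips stand 22 mm ahead of it and the grasp point (between the pads) lies 3 mm ahead of it; z points along the fingers, y is the line along which they close (so a half turn about z gives the same grasp; the last joint's range is limited). The gripper opens to 88 mm and grips with 3 to 60 N. Pads are 20 mm wide; open, the fingers measure 115 mm over their backs; the gripper's body (75 mm by 178 mm) begins 61 mm behind the grasp point.
Start: joints at [-1.236, 0.091, 1.231, -0, 1.82, -0.057], TCP at [229.112, -554.549, 244.631] pointing down, gripper open.
Joint ranges: [-2.87, 2.87], [-0.86, 2.18], [0.17, 2.46], [-1.51, 4.65], [0.06, 2.69], [-2.65, 2.65]. Speed limits (rad/s): [2.57, 2.57, 3.01, 3.14, 3.14, 3.14].

## Interface

Orientations are given as a unit quaternion [w, x, y, z].
In Python, from bench import robot gives the robot as it stands.
- The arm moves only by the tool apply_moves, never from a script. Its argument "targets" is a list of rows, each an object of numbers: "jaw": the opening, from 0 (shut) to 1 (fully open); "x", "y", "z": the shift along the tool's x, y, z in m; "wx", "wy", "wz": the turn, a rotation vector about the tool's x, y, z in degrees. A call has 1 to 12 rows; each row shifts and turns the commanded pose from where the row before left it, along the tool's axes as they then stand; what a row does not reach is not made up. A row lasts 1/12 s, in which the tool goes at most 41.7 mm and 7.16 degrees, less where a joint would pass 70% of its speed; a pose out of reach is approached as far as the arm can. A call is refused whole if a number of a shift passes 0.0417 or a number of a turn 7.16, either way. A call with a gripper value outside its range is refused whole. The fingers move at their own pace and stop on an object; "force" is the grip in N (left out, the last holds). Time passes only in rows, so rows that do not move let the fingers close. It gives the time, the measured TCP pose, the force, the opening and the grip force at its end, in the units of the state.
- robot.observe(): the state, without advancing time (a new reading comes with each control period).
- robot.read_camera(name): name is "scene" or "top"; returns the picture (384x512x3 uint8, red, green, blue); there is no depth.
- robot.camera_info(name): a dict with "intrinsics" (3x3 intrinsics, pixels), "k1" (the pictures are not rectified: a ray, as slopes to the right and down, at radius r is drawn at 1 + k1 r^2 times it, then the intrinsics apply), "camera_from_world" (4x4, takes a point from world to camera coordinates). Camera axes: x right, y down, z forward; pixel columns grow to the right and rows downward; lengths in mm; the calibration is good to about 2 mm. A picture is of the moment at which its call begins. camera_info takes no time and is no camera call.
- robot.finish_job(): hands the job in; it is judged then, once.
The state is a dict: "t": time; "qpos": joint angles; "dq": joint speeds; "joint_efforts": joint torques, N m; "tcp_pos": TCP position; "eef_rot": TCP orientation; "force": force on the tool from outside, world axes, zero at the start; "ft_torque": the same for the moment, N m; "gripper_width": finger opening in mm; "gripper_force": force on a finger pad.
Only numpy, scipy, OpenCV 4.12 (cv2) and the standard library are available. Lean on these libraries where they do the work, as an engineer would, in place of code of your own. Each camera call takes 0.05 s, during which the arm holds its last target. There are 200 camera calls.

## Working session

There is one attempt and no reset: what is moved stays moved. The work goes in short steps, Python scripts to look and compute and a tool call to move; the robot and the scene stay as the last step left them, time stands still between calls to the robot, and variables do not carry over. Pictures are saved under pics/ and viewed, at most 10 in all, crops included, and the job is handed in when it is done.

Besides the shell and the picture viewer there is one more tool, called after "Emit:" as name(argument=value, ...), one argument or row to a line, values as JSON. apply_moves: Moves the arm, as the interface text tells. Its arguments: {"type":"object","properties":{"targets":{"type":"array"},"force":{"type":"number"}},"required":["targets"]}

```bash
mkdir -p pics; cat > h.py <<'E'
import numpy as np, cv2
from bench import robot
def cam(n):
    i=robot.camera_info(n); return np.array(i["intrinsics"],float),float(i["k1"]),np.array(i["camera_from_world"],float)
def ray(n,u,v):
    K,k1,T=cam(n); p=np.linalg.inv(K)@[u,v,1.]; d=p[:2]/p[2]; s=d.copy()
    for _ in range(30): s=d/(1+k1*(s@s))
    R=T[:3,:3]; return -R.T@T[:3,3], R.T@np.r_[s,1.]
def at_z(n,u,v,z):
    o,d=ray(n,u,v); return o+d*(z-o[2])/d[2]
def proj(n,P):
    K,k1,T=cam(n); c=T[:3,:3]@np.asarray(P,float)+T[:3,3]; s=c[:2]/c[2]; s=s*(1+k1*(s@s)); return (K@np.r_[s,1])[:2]
def snap(n,name):
    im=robot.read_camera(n); cv2.imwrite(f"pics/{name}.png",im[:,:,::-1]); return im
E
python3 - <<'E'
from h import *
for n in("scene","top"):
    snap(n,n+"0"); print(n,cam(n)[0],cam(n)[1],ray(n,256,192))
print(robot.observe())
a=cv2.imread("pics/scene0.png");b=cv2.imread("pics/top0.png")
E
```

```text
scene [[471.32853149   0.         252.08055479]
 [  0.         471.32853149 196.71152732]
 [  0.           0.           1.        ]] -0.1640444185442095 (array([1161.42478779,  656.29734535, 1091.89635637]), array([-0.48581792, -0.4985522 , -0.71804996]))
top [[410.01704576   0.         260.31687789]
 [  0.         410.01704576 191.45508592]
 [  0.           0.           1.        ]] 0.049999194825779344 (array([ 250.2229826 ,  -35.36590809, 1525.63746504]), array([ 0.17596581,  0.02980059, -0.98400232]))
{'t': 0.1, 'qpos': array([-1.23572841e+00,  9.17785565e-02,  1.23171179e+00, -1.27467262e-05,
        1.81981811e+00, -5.67394991e-02]), 'dq': array([-0.00030177, -0.00251603, -0.00333913,  0.0005729 , -0.00276612,
       -0.00143035]), 'joint_efforts': array([ 3.66072592e-03, -4.47856772e+01, -4.07571065e+01,  7.01106177e-02,
        2.84061074e-02, -1.14743589e-04]), 'tcp_pos': array([ 229.01580047, -554.33500036,  243.65323826]), 'eef_rot': array([-8.48753921e-04,  9.80872104e-01,  1.94651429e-01, -1.25123054e-04]), 'force': array([ 0.05718207, -0.00357207,  0.38061367]), 'ft_torque': array([ 0.02873023, -0.02901176,  0.05230174]), 'gripper_force': 0.0, 'gripper_width': 87.76560124426045}
```

View pics/scene0.png

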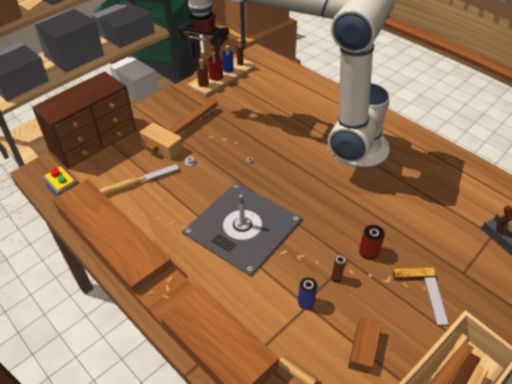

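View pics/top0.png

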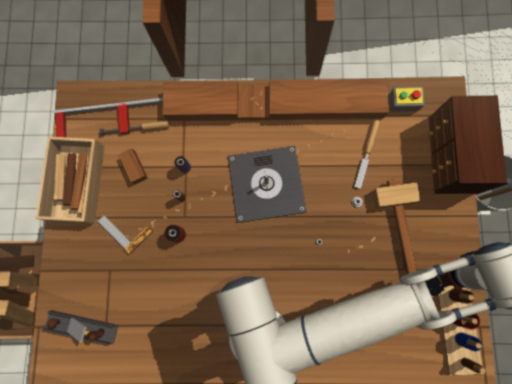

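The scene picture shows the spindle near (242,215), the blue drum at (307,292) and the collar at (190,160). In the top picture the spindle is at (267,183), the drum at (182,164) and the collar at (357,202). The nut is at about (319,241). Next I'll measure these.

```bash
python3 - <<'E'
from h import *
S=cv2.imread("pics/scene0.png");T=cv2.imread("pics/top0.png")
def crop(I,u,v,w=20,k=8,h=None): 
    h=h or w
    return cv2.resize(I[v-h:v+h,u-w:u+w],None,fx=k,fy=k,interpolation=cv2.INTER_CUBIC)
# spindle, drum, collar: 2 rows
r1=np.hstack([crop(T,267,183,25,5),crop(T,182,164,25,5),crop(T,357,202,25,5)])
r2=np.hstack([crop(S,242,215,25,5),crop(S,307,290,25,5),crop(S,190,160,25,5)])
cv2.imwrite("pics/c1.png",np.vstack([r1,r2]))
# screws-free plate: dark grey mask in top
def blob(I,mask,u,v,r):
    m=np.zeros(mask.shape,np.uint8); m[v-r:v+r,u-r:u+r]=mask[v-r:v+r,u-r:u+r]
    n,l,s,c=cv2.connectedComponentsWithStats(m); i=1+np.argmax(s[1:,4]); return s[i],c[i]
hsv=cv2.cvtColor(T,cv2.COLOR_BGR2HSV);hs=cv2.cvtColor(S,cv2.COLOR_BGR2HSV)
bl=((abs(hsv[...,0].astype(int)-118)<15)&(hsv[...,1]>90)).astype(np.uint8)
bs=((abs(hs[...,0].astype(int)-118)<15)&(hs[...,1]>90)).astype(np.uint8)
print("drum top",blob(T,bl,182,164,20)); print("drum scene",blob(S,bs,307,290,25))
g=(hsv[...,1]<70).astype(np.uint8)
print("collar top",blob(T,g,357,202,12))
gs=(hs[...,1]<70).astype(np.uint8); print("collar scene",blob(S,gs,190,160,14))
w=((hsv[...,1]<60)&(hsv[...,2]>140)).astype(np.uint8); print("disc top",blob(T,w,267,183,22))
pm=(hsv[...,1]<90).astype(np.uint8);print("plate top",blob(T,pm,267,183,48))
print("plate xy",at_z("top",*blob(T,pm,267,183,48)[1],10))
print("collar xy",at_z("top",*blob(T,g,357,202,12)[1],8),at_z("scene",*blob(S,gs,190,160,14)[1],8))
E
```

```text
drum top (array([186, 163,   4,   6,  16], dtype=int32), array([187.25 , 165.875]))
drum scene (array([298, 288,  18,  20, 250], dtype=int32), array([306.104, 298.208]))
collar top (array([352, 197,  11,  11,  87], dtype=int32), array([356.86206897, 201.51724138]))
collar scene (array([185, 156,  11,  10,  79], dtype=int32), array([189.67088608, 160.92405063]))
disc top (array([251, 168,  31,  31, 513], dtype=int32), array([266.69980507, 182.79337232]))
plate top (array([ 228,  146,   78,   76, 4646], dtype=int32), array([266.21480844, 183.89496341]))
plate xy [552.04780342 -27.99081236  10.        ]
collar xy [ 483.39317139 -364.48725513    8.        ] [ 484.15037425 -364.13348124    8.        ]
```

View pics/c1.png

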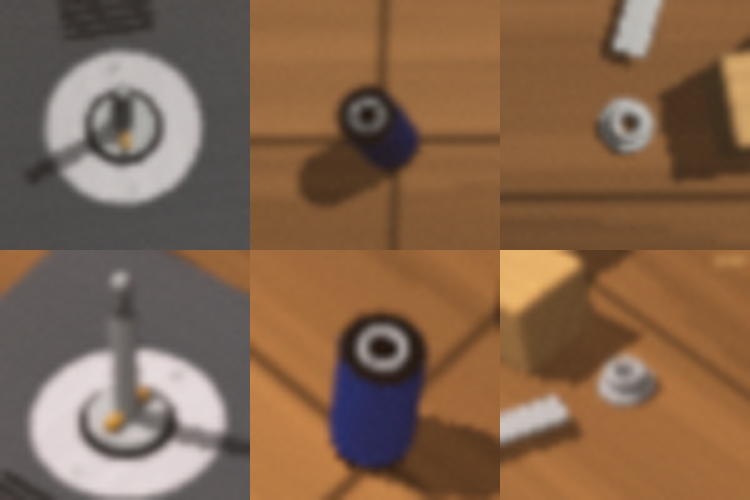

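The crops show several features:
- **Shoulder ring:** the dark ring is centred near (266.4,183.2) in the top view.
- **Spindle tip:** at about (240.8,195.6) in the scene view.
- **Brass pin ends:** near (239.6,223.8) and (245.2,218.2) in the scene view.
- **Drum top ring:** at (180,161.8) in the top view and (308.2,284) in the scene view.

```bash
python3 - <<'E'
from h import *
r=lambda *a:at_z(*a).round(1)
print("spindle: disc",r("top",266.7,182.8,10),"ring",r("top",266.4,183.2,16),"tip scene",r("scene",240.8,195.6,134))
a,b=r("scene",239.6,223.8,25),r("scene",245.2,218.2,25);print("pin",a,b,(a+b)/2,np.degrees(np.arctan2(*(b-a)[[1,0]])), "top brass",r("top",266.4,185.7,25))
print("drum",r("top",180,161.8,90),r("scene",308.2,284,90))
for n,p in (("top",(175,174.5)),("scene",(339,268)),):pass
print("thin top", [r("top",177,195,90),r("scene",339,261,90)],"fat",[r("top",172,233,90),r("scene",374,232,90)])
from scipy.spatial.transform import Rotation as R
q=robot.observe()["eef_rot"];print(R.from_quat(q[[1,2,3,0]]).as_matrix().round(3))
E
```

```text
spindle: disc [556.2 -29.8  10. ] ring [553.5 -28.7  16. ] tip scene [553.4 -29.1 134. ]
pin [566.2 -25.7  25. ] [539.3 -29.8  25. ] [552.75 -27.75  25.  ] -171.3338820825665 top brass [542.2 -28.7  25. ]
drum [619.4 282.6  90. ] [617.1 281.6  90. ]
thin top [array([497.8, 289.5,  90. ]), array([507.1, 292.2,  90. ])] fat [array([363. , 302.3,  90. ]), array([362. , 300.4,  90. ])]
[[ 0.924  0.382 -0.001]
 [ 0.382 -0.924  0.002]
 [ 0.    -0.002 -1.   ]]
```

Emit:
apply_moves(
  targets=[
    {"wz": -6.75, "jaw": 1},
    {"wz": -6.75},
    {"wz": -6.75},
    {"wz": -6.75},
    {"wz": -6.75},
    {"wz": -6.75},
    {"wz": -6.75},
    {"wz": -6.75},
    {"wz": -6.75},
    {"wz": -6.75},
    {},
  ],
  force=20,
)

```text
schema error: expected keys jaw, x, y, z, wx, wy, wz
```

Emit:
apply_moves(
  targets=[
    {"x": 0.017, "y": 0.008},
    {"x": 0.036, "y": 0.0165},
    {"x": 0.036, "y": 0.0165},
    {"x": 0.036, "y": 0.0165},
    {"x": 0.036, "y": 0.0165},
    {"x": 0.036, "y": 0.0165},
    {"x": 0.036, "y": 0.0165},
    {"x": 0.036, "y": 0.0165},
    {"x": 0.036, "y": 0.0165},
    {"x": 0.036, "y": 0.0165},
    {"x": 0.036, "y": 0.0165},
    {"x": 0.036, "y": 0.0165},
  ],
)

```text
schema error: expected keys jaw, x, y, z, wx, wy, wz
```

Emit:
apply_moves(
  targets=[
    {"x": 0.036, "y": 0.0165},
    {"x": 0.036, "y": 0.0165},
    {"x": 0.036, "y": 0.0165},
    {"x": 0.036, "y": 0.0165},
    {"x": 0.036, "y": 0.0165},
    {"x": 0.036, "y": 0.0165},
    {"x": 0.036, "y": 0.0165},
    {"x": 0.036, "y": 0.0165},
    {"x": 0.036, "y": 0.0165},
    {"x": 0.036, "y": 0.0165},
    {"x": 0.02, "y": 0.01},
    {},
  ],
)

```text
schema error: expected keys jaw, x, y, z, wx, wy, wz
```

Emit:
apply_moves(
  targets=[
    {"jaw": 1, "x": 0, "y": 0, "z": 0, "wx": 0, "wy": 0, "wz": -6.75},
    {"jaw": 1, "x": 0, "y": 0, "z": 0, "wx": 0, "wy": 0, "wz": -6.75},
    {"jaw": 1, "x": 0, "y": 0, "z": 0, "wx": 0, "wy": 0, "wz": -6.75},
    {"jaw": 1, "x": 0, "y": 0, "z": 0, "wx": 0, "wy": 0, "wz": -6.75},
    {"jaw": 1, "x": 0, "y": 0, "z": 0, "wx": 0, "wy": 0, "wz": -6.75},
    {"jaw": 1, "x": 0, "y": 0, "z": 0, "wx": 0, "wy": 0, "wz": -6.75},
    {"jaw": 1, "x": 0, "y": 0, "z": 0, "wx": 0, "wy": 0, "wz": -6.75},
    {"jaw": 1, "x": 0, "y": 0, "z": 0, "wx": 0, "wy": 0, "wz": -6.75},
    {"jaw": 1, "x": 0, "y": 0, "z": 0, "wx": 0, "wy": 0, "wz": -6.75},
    {"jaw": 1, "x": 0, "y": 0, "z": 0, "wx": 0, "wy": 0, "wz": -6.75},
    {"jaw": 1, "x": 0, "y": 0, "z": 0, "wx": 0, "wy": 0, "wz": 0},
  ],
  force=20,
)

```text
t: 1.02
tcp_pos: [229.0, -554.4, 244.0]
eef_rot: [-0.001, 0.706, 0.708, 0.0]
force: [0.4, 0.6, 0.4]
gripper_width: 87.7
gripper_force: 0.0
```

Emit:
apply_moves(
  targets=[
    {"jaw": 1, "x": 0.017, "y": 0.008, "z": 0, "wx": 0, "wy": 0, "wz": 0},
    {"jaw": 1, "x": 0.036, "y": 0.0165, "z": 0, "wx": 0, "wy": 0, "wz": 0},
    {"jaw": 1, "x": 0.036, "y": 0.0165, "z": 0, "wx": 0, "wy": 0, "wz": 0},
    {"jaw": 1, "x": 0.036, "y": 0.0165, "z": 0, "wx": 0, "wy": 0, "wz": 0},
    {"jaw": 1, "x": 0.036, "y": 0.0165, "z": 0, "wx": 0, "wy": 0, "wz": 0},
    {"jaw": 1, "x": 0.036, "y": 0.0165, "z": 0, "wx": 0, "wy": 0, "wz": 0},
    {"jaw": 1, "x": 0.036, "y": 0.0165, "z": 0, "wx": 0, "wy": 0, "wz": 0},
    {"jaw": 1, "x": 0.036, "y": 0.0165, "z": 0, "wx": 0, "wy": 0, "wz": 0},
    {"jaw": 1, "x": 0.036, "y": 0.0165, "z": 0, "wx": 0, "wy": 0, "wz": 0},
    {"jaw": 1, "x": 0.036, "y": 0.0165, "z": 0, "wx": 0, "wy": 0, "wz": 0},
    {"jaw": 1, "x": 0.036, "y": 0.0165, "z": 0, "wx": 0, "wy": 0, "wz": 0},
    {"jaw": 1, "x": 0.036, "y": 0.0165, "z": 0, "wx": 0, "wy": 0, "wz": 0},
  ],
)

```text
t: 2.02
tcp_pos: [419.2, -139.8, 244.6]
eef_rot: [0.0, 0.709, 0.705, 0.0]
force: [0.4, -0.4, -1.0]
gripper_width: 87.8
gripper_force: 0.0
```

Emit:
apply_moves(
  targets=[
    {"jaw": 1, "x": 0.036, "y": 0.0165, "z": 0, "wx": 0, "wy": 0, "wz": 0},
    {"jaw": 1, "x": 0.036, "y": 0.0165, "z": 0, "wx": 0, "wy": 0, "wz": 0},
    {"jaw": 1, "x": 0.036, "y": 0.0165, "z": 0, "wx": 0, "wy": 0, "wz": 0},
    {"jaw": 1, "x": 0.036, "y": 0.0165, "z": 0, "wx": 0, "wy": 0, "wz": 0},
    {"jaw": 1, "x": 0.036, "y": 0.0165, "z": 0, "wx": 0, "wy": 0, "wz": 0},
    {"jaw": 1, "x": 0.036, "y": 0.0165, "z": 0, "wx": 0, "wy": 0, "wz": 0},
    {"jaw": 1, "x": 0.036, "y": 0.0165, "z": 0, "wx": 0, "wy": 0, "wz": 0},
    {"jaw": 1, "x": 0.036, "y": 0.0165, "z": 0, "wx": 0, "wy": 0, "wz": 0},
    {"jaw": 1, "x": 0.036, "y": 0.0165, "z": 0, "wx": 0, "wy": 0, "wz": 0},
    {"jaw": 1, "x": 0.036, "y": 0.0165, "z": 0, "wx": 0, "wy": 0, "wz": 0},
    {"jaw": 1, "x": 0.02, "y": 0.01, "z": 0, "wx": 0, "wy": 0, "wz": 0},
    {"jaw": 1, "x": 0, "y": 0, "z": 0, "wx": 0, "wy": 0, "wz": 0},
  ],
)

```text
t: 3.02
tcp_pos: [594.7, 242.2, 242.1]
eef_rot: [-0.001, 0.707, 0.707, -0.001]
force: [0.6, -0.6, -0.5]
gripper_width: 87.6
gripper_force: 0.0
```

Emit:
apply_moves(
  targets=[
    {"jaw": 1, "x": 0.02, "y": 0.0115, "z": 0, "wx": 0, "wy": 0, "wz": 0},
    {"jaw": 1, "x": 0.02, "y": 0.0115, "z": 0, "wx": 0, "wy": 0, "wz": 0},
    {"jaw": 1, "x": 0, "y": 0, "z": 0.02, "wx": 0, "wy": 0, "wz": 0},
    {"jaw": 1, "x": 0, "y": 0, "z": 0.025, "wx": 0, "wy": 0, "wz": 0},
    {"jaw": 1, "x": 0, "y": 0, "z": 0.025, "wx": 0, "wy": 0, "wz": 0},
    {"jaw": 1, "x": 0, "y": 0, "z": 0.025, "wx": 0, "wy": 0, "wz": 0},
    {"jaw": 1, "x": 0, "y": 0, "z": 0.025, "wx": 0, "wy": 0, "wz": 0},
    {"jaw": 1, "x": 0, "y": 0, "z": 0.025, "wx": 0, "wy": 0, "wz": 0},
    {"jaw": 1, "x": 0, "y": 0, "z": 0.019, "wx": 0, "wy": 0, "wz": 0},
    {"jaw": 1, "x": 0, "y": 0, "z": 0, "wx": 0, "wy": 0, "wz": 0},
  ],
)

```text
t: 3.85
tcp_pos: [614.7, 276.1, 74.5]
eef_rot: [-0.002, 0.709, 0.706, -0.004]
force: [0.6, -0.4, -1.3]
gripper_width: 87.9
gripper_force: 0.0
```

```bash
python3 - <<'E'
from h import *
o=robot.observe();print(o["tcp_pos"],o["force"])
I=snap("scene","s1");cv2.imwrite("pics/c2.png",cv2.resize(cv2.imread("pics/s1.png")[230:330,250:370],None,fx=5,fy=5,interpolation=cv2.INTER_CUBIC))
E
```

```text
[614.71687338 276.11897606  74.52981254] [ 0.5567705  -0.36642568 -1.271157  ]
```

View pics/c2.png

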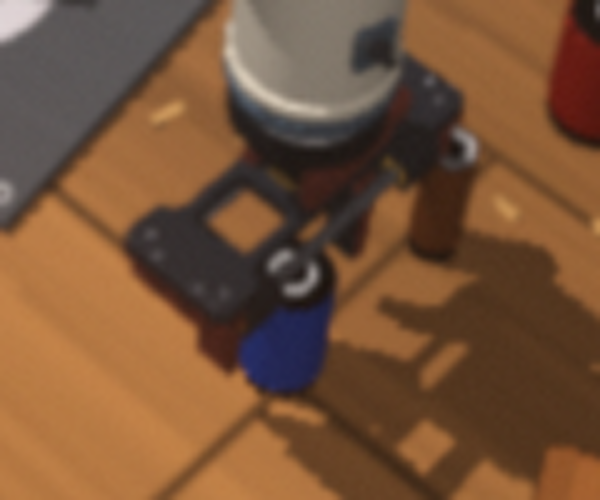

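The gripper straddles the blue drum: fingertips at crop (225,360) and (350,250), drum between them. It's about 6 mm short in y, so I'll correct and close.

Emit:
apply_moves(
  targets=[
    {"jaw": 1, "x": 0.006, "y": 0.003, "z": -0.003, "wx": 0, "wy": 0, "wz": 0},
    {"jaw": 1, "x": 0, "y": 0, "z": 0, "wx": 0, "wy": 0, "wz": 0},
    {"jaw": 0.3, "x": 0, "y": 0, "z": 0, "wx": 0, "wy": 0, "wz": 0},
    {"jaw": 0.3, "x": 0, "y": 0, "z": 0, "wx": 0, "wy": 0, "wz": 0},
    {"jaw": 0.3, "x": 0, "y": 0, "z": 0, "wx": 0, "wy": 0, "wz": 0},
    {"jaw": 0.3, "x": 0, "y": 0, "z": 0, "wx": 0, "wy": 0, "wz": 0},
    {"jaw": 0.3, "x": 0, "y": 0, "z": 0, "wx": 0, "wy": 0, "wz": 0},
    {"jaw": 0.3, "x": 0, "y": 0, "z": 0, "wx": 0, "wy": 0, "wz": 0},
  ],
  force=20,
)

```text
t: 4.57
tcp_pos: [620.3, 284.1, 83.6]
eef_rot: [-0.0, 0.707, 0.707, -0.0]
force: [-0.6, 0.6, 0.1]
gripper_width: 51.4
gripper_force: 0.0
```

Emit:
apply_moves(
  targets=[
    {"jaw": 0.58, "x": 0, "y": -0.001, "z": 0.004, "wx": 0, "wy": 0, "wz": 0},
    {"jaw": 0.3, "x": 0, "y": 0, "z": 0, "wx": 0, "wy": 0, "wz": 0},
    {"jaw": 0.3, "x": 0, "y": 0, "z": 0, "wx": 0, "wy": 0, "wz": 0},
    {"jaw": 0.3, "x": 0, "y": 0, "z": 0, "wx": 0, "wy": 0, "wz": 0},
    {"jaw": 0.3, "x": 0, "y": 0, "z": 0, "wx": 0, "wy": 0, "wz": 0},
  ],
  force=20,
)

```text
t: 4.98
tcp_pos: [619.2, 284.0, 79.1]
eef_rot: [-0.0, 0.707, 0.707, -0.0]
force: [0.0, -0.6, -2.6]
gripper_width: 44.9
gripper_force: 19.9
```

Emit:
apply_moves(
  targets=[
    {"jaw": 0.3, "x": 0, "y": 0, "z": -0.01, "wx": 0, "wy": 0, "wz": 0},
    {"jaw": 0.3, "x": 0, "y": 0, "z": -0.02, "wx": 0, "wy": 0, "wz": 0},
    {"jaw": 0.3, "x": 0, "y": 0, "z": -0.025, "wx": 0, "wy": 0, "wz": 0},
    {"jaw": 0.3, "x": 0, "y": 0, "z": -0.025, "wx": 0, "wy": 0, "wz": 0},
    {"jaw": 0.3, "x": 0, "y": 0, "z": -0.025, "wx": 0, "wy": 0, "wz": 0},
    {"jaw": 0.3, "x": 0, "y": 0, "z": -0.025, "wx": 0, "wy": 0, "wz": 0},
    {"jaw": 0.3, "x": 0, "y": 0, "z": -0.025, "wx": 0, "wy": 0, "wz": 0},
    {"jaw": 0.3, "x": 0, "y": 0, "z": -0.015, "wx": 0, "wy": 0, "wz": 0},
    {"jaw": 0.3, "x": 0, "y": 0, "z": 0, "wx": 0, "wy": 0, "wz": 0},
  ],
)

```text
t: 5.73
tcp_pos: [620.3, 284.5, 256.0]
eef_rot: [0.002, 0.707, 0.707, 0.004]
force: [0.2, -0.3, -0.3]
gripper_width: 44.7
gripper_force: 19.9
```

Emit:
apply_moves(
  targets=[
    {"jaw": 0.3, "x": -0.011, "y": -0.003, "z": 0, "wx": 0, "wy": 0, "wz": 0},
    {"jaw": 0.3, "x": -0.025, "y": -0.006, "z": 0, "wx": 0, "wy": 0, "wz": 0},
    {"jaw": 0.3, "x": -0.035, "y": -0.007, "z": 0, "wx": 0, "wy": 0, "wz": 0},
    {"jaw": 0.3, "x": -0.035, "y": -0.007, "z": 0, "wx": 0, "wy": 0, "wz": 0},
    {"jaw": 0.3, "x": -0.035, "y": -0.007, "z": 0, "wx": 0, "wy": 0, "wz": 0},
    {"jaw": 0.3, "x": -0.035, "y": -0.007, "z": 0, "wx": 0, "wy": 0, "wz": 0},
    {"jaw": 0.3, "x": -0.035, "y": -0.007, "z": 0, "wx": 0, "wy": 0, "wz": 0},
    {"jaw": 0.3, "x": -0.035, "y": -0.007, "z": 0, "wx": 0, "wy": 0, "wz": 0},
    {"jaw": 0.3, "x": -0.035, "y": -0.007, "z": 0, "wx": 0, "wy": 0, "wz": 0},
    {"jaw": 0.3, "x": -0.02, "y": -0.005, "z": 0, "wx": 0, "wy": 0, "wz": 0},
    {"jaw": 0.3, "x": -0.01, "y": -0.003, "z": 0, "wx": 0, "wy": 0, "wz": 0},
    {"jaw": 0.3, "x": 0, "y": 0, "z": 0, "wx": 0, "wy": 0, "wz": 0},
  ],
)

```text
t: 6.73
tcp_pos: [552.5, -28.6, 249.0]
eef_rot: [-0.0, 0.708, 0.706, -0.0]
force: [0.9, 0.5, -2.6]
gripper_width: 44.5
gripper_force: 19.9
```

Emit:
apply_moves(
  targets=[
    {"jaw": 0.3, "x": 0, "y": 0, "z": 0, "wx": 0, "wy": 0, "wz": 0},
    {"jaw": 0.3, "x": 0, "y": 0, "z": 0, "wx": 0, "wy": 0, "wz": 0},
    {"jaw": 0.3, "x": 0, "y": 0, "z": 0, "wx": 0, "wy": 0, "wz": 0},
    {"jaw": 0.3, "x": 0, "y": 0, "z": 0, "wx": 0, "wy": 0, "wz": 0},
  ],
)

```text
t: 7.07
tcp_pos: [553.3, -25.6, 249.5]
eef_rot: [-0.0, 0.707, 0.707, 0.0]
force: [0.2, 0.7, -2.1]
gripper_width: 44.5
gripper_force: 19.9
```

```bash
python3 - <<'E'
from h import *
o=robot.observe();print(o["t"],o["tcp_pos"],o["force"],o["qpos"])
snap("scene","s2");snap("top","t2")
a=cv2.imread("pics/s2.png")[130:245,190:290];b=cv2.imread("pics/t2.png")[130:245,217:317]
cv2.imwrite("pics/c3.png",cv2.resize(np.hstack([a,b]),None,fx=4,fy=4,interpolation=cv2.INTER_CUBIC))
E
```

```text
7.0667 [553.34079469 -25.55498999 249.45900344] [ 0.18014325  0.66116298 -2.13681039] [-1.07718240e-01 -3.19910040e-02  1.34764368e+00  2.61493407e-04
  1.82617487e+00 -1.08664495e-01]
```

View pics/c3.png

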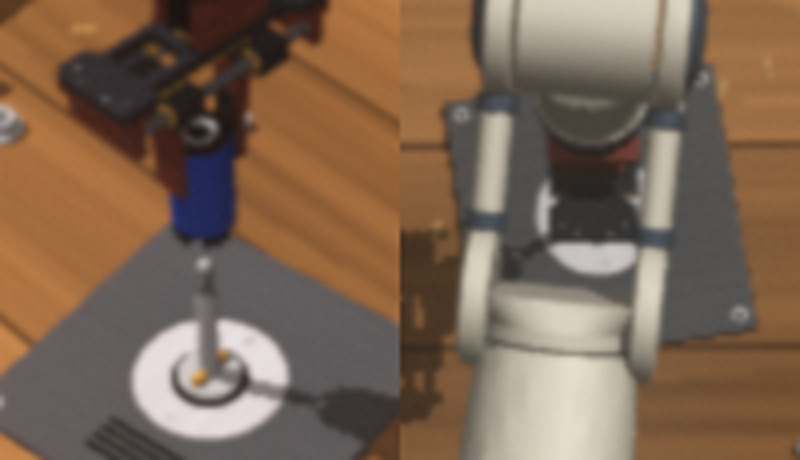

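The drum hangs about 35 mm above the tip, with the bore ring at crop (203,130) and the tip at crop (204,263). Now I'll measure the offset between them.

```bash
python3 - <<'E'
from h import *
I=cv2.imread("pics/s2.png");hs=cv2.cvtColor(I,cv2.COLOR_BGR2HSV).astype(int)
m=((abs(hs[...,0]-118)<15)&(hs[...,1]>90))
for v in range(166,192,2):
    u=np.where(m[v,225:260])[0]+225; 
    if len(u):print(v,u.min(),u.max(),(u.min()+u.max())/2)
for z in (180,200,220,240,260): print(z,proj("scene",[553.4,-29,z]).round(1),proj("scene",[553.3,-25.6,z]).round(1))
print("ring",at_z("scene",240.35,162.1,260.4))
g=cv2.cvtColor(I,cv2.COLOR_BGR2GRAY)
for v in range(193,216,2):
    row=g[v,232:250].astype(int);print(v,row)
E
```

```text
166 246 247 246.5
168 241 247 244.0
170 237 247 242.0
172 237 247 242.0
174 237 247 242.0
176 237 247 242.0
178 237 247 242.0
180 233 247 240.0
182 233 247 240.0
184 233 247 240.0
186 234 246 240.0
188 236 245 240.5
180 [240.3 184. ] [241.2 184.6]
200 [240.1 178.8] [240.9 179.4]
220 [239.8 173.5] [240.7 174.1]
240 [239.6 168. ] [240.5 168.6]
260 [239.3 162.4] [240.2 163. ]
ring [550.95969584 -27.64740563 260.4       ]
193 [96 95 95 94 95 95 95 97 99 98 94 94 93 94 95 94 94 95]
195 [ 95  96  97  95  96  97 105 137 165 160 129  99  93  93  95  96  96  96]
197 [ 94  94  95  95  97  96 102 117 128 116  95  86  93  95  94  96  95  94]
199 [94 94 93 93 93 94 94 92 87 76 71 80 91 94 95 94 94 95]
201 [93 94 94 94 93 94 90 91 82 68 66 77 91 94 94 96 94 94]
203 [ 93  93  93  94  93  94  99 100  88  81  76  77  85  92  95  96  96  96]
205 [ 94  93  93  95  94  96 108 118 116 108  99  93  91  92  93  94  93  95]
207 [ 93  92  92  93  94  96 104 114 118 110 103  93  91  92  95  92  94  92]
209 [ 92  94  95  98 103 109 116 121 118 110 103  99 109 125 125 118 111 104]
211 [122 146 176 194 203 204 199 172 132 110 103 115 169 211 218 213 210 202]
213 [211 219 221 224 225 224 213 179 134 111 104 112 158 205 222 225 227 226]
215 [222 222 225 225 225 224 210 178 134 111 105 109 150 200 222 227 228 225]
```

Emit:
apply_moves(
  targets=[
    {"jaw": 0.3, "x": 0, "y": 0, "z": 0.006, "wx": 0, "wy": 0, "wz": 0},
    {"jaw": 0.3, "x": 0, "y": 0, "z": 0.009, "wx": 0, "wy": 0, "wz": 0},
    {"jaw": 0.3, "x": 0, "y": 0, "z": 0.009, "wx": 0, "wy": 0, "wz": 0},
    {"jaw": 0.3, "x": 0, "y": 0, "z": 0.006, "wx": 0, "wy": 0, "wz": 0},
    {"jaw": 0.3, "x": 0, "y": 0, "z": 0.004, "wx": 0, "wy": 0, "wz": 0},
    {"jaw": 0.3, "x": 0, "y": 0, "z": 0.004, "wx": 0, "wy": 0, "wz": 0},
    {"jaw": 0.3, "x": 0, "y": 0, "z": 0.004, "wx": 0, "wy": 0, "wz": 0},
    {"jaw": 0.3, "x": 0, "y": 0, "z": 0.004, "wx": 0, "wy": 0, "wz": 0},
    {"jaw": 0.3, "x": 0, "y": 0, "z": 0, "wx": 0, "wy": 0, "wz": 0},
    {"jaw": 0.3, "x": 0, "y": 0, "z": 0, "wx": 0, "wy": 0, "wz": 0},
    {"jaw": 0.3, "x": 0, "y": 0, "z": 0, "wx": 0, "wy": 0, "wz": 0},
  ],
  force=10,
)

```text
t: 8.08
tcp_pos: [553.2, -26.9, 204.0]
eef_rot: [0.0, 0.707, 0.707, 0.0]
force: [0.2, 0.2, -1.4]
gripper_width: 44.6
gripper_force: 10.0
```

Emit:
apply_moves(
  targets=[
    {"jaw": 0.3, "x": 0, "y": 0, "z": 0.003, "wx": 0, "wy": 0, "wz": 0},
    {"jaw": 0.3, "x": 0, "y": 0, "z": 0.003, "wx": 0, "wy": 0, "wz": 0},
    {"jaw": 0.3, "x": 0, "y": 0, "z": 0.003, "wx": 0, "wy": 0, "wz": 0},
    {"jaw": 0.3, "x": 0, "y": 0, "z": 0.003, "wx": 0, "wy": 0, "wz": 0},
    {"jaw": 0.3, "x": 0, "y": 0, "z": 0, "wx": 0, "wy": 0, "wz": 0},
    {"jaw": 0.3, "x": 0, "y": 0, "z": 0, "wx": 0, "wy": 0, "wz": 0},
  ],
)

```text
t: 8.58
tcp_pos: [552.9, -26.8, 191.2]
eef_rot: [-0.0, 0.707, 0.707, -0.0]
force: [0.4, -0.5, -2.2]
gripper_width: 44.7
gripper_force: 10.0
```

```bash
python3 - <<'E'
from h import *
o=robot.observe();print(o["t"],o["tcp_pos"],o["force"],o["ft_torque"])
I=snap("scene","s3");I=I[:,:,::-1]
cv2.imwrite("pics/c4.png",cv2.resize(I[165:235,205:285],None,fx=7,fy=7,interpolation=cv2.INTER_CUBIC))
E
```

```text
8.5833 [552.91958577 -26.81555803 191.22056464] [ 0.3868618  -0.51235263 -2.22343056] [-0.03448261 -0.06669382  0.00274516]
```

View pics/c4.png

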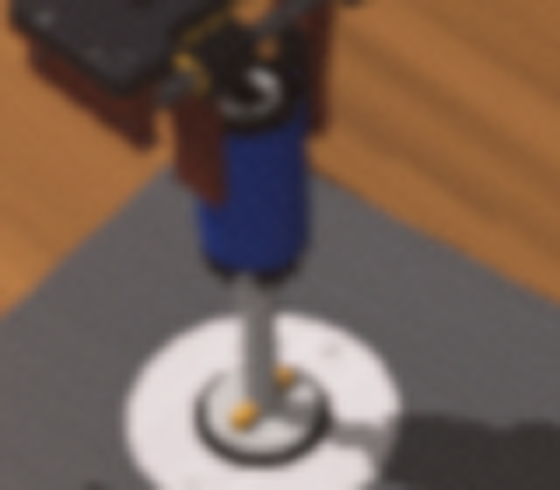

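The drum is on the thread. Its notches show as dark patches at crop (215,268) and (285,270), so they lie roughly along world x and y. The pin is turned about 9° counterclockwise from x. I'll keep easing the drum down over the taper.

Emit:
apply_moves(
  targets=[
    {"jaw": 0.3, "x": 0, "y": 0, "z": 0.002, "wx": 0, "wy": 0, "wz": 0},
    {"jaw": 0.3, "x": 0, "y": 0, "z": 0.002, "wx": 0, "wy": 0, "wz": 0},
    {"jaw": 0.3, "x": 0, "y": 0, "z": 0.002, "wx": 0, "wy": 0, "wz": 0},
    {"jaw": 0.3, "x": 0, "y": 0, "z": 0.002, "wx": 0, "wy": 0, "wz": 0},
    {"jaw": 0.3, "x": 0, "y": 0, "z": 0, "wx": 0, "wy": 0, "wz": 0},
    {"jaw": 0.3, "x": 0, "y": 0, "z": 0, "wx": 0, "wy": 0, "wz": 0},
  ],
)

```text
t: 9.13
tcp_pos: [553.0, -26.8, 183.4]
eef_rot: [-0.0, 0.707, 0.707, -0.0]
force: [-0.3, -0.4, -1.5]
gripper_width: 44.7
gripper_force: 10.0
```

Emit:
apply_moves(
  targets=[
    {"jaw": 0.3, "x": 0, "y": 0, "z": 0.001, "wx": 0, "wy": 0, "wz": 0},
    {"jaw": 0.3, "x": 0, "y": 0, "z": 0.001, "wx": 0, "wy": 0, "wz": 0},
    {"jaw": 0.3, "x": 0, "y": 0, "z": 0.001, "wx": 0, "wy": 0, "wz": 0},
    {"jaw": 0.3, "x": 0, "y": 0, "z": 0, "wx": 0, "wy": 0, "wz": 0},
    {"jaw": 0.3, "x": 0, "y": 0, "z": 0, "wx": 0, "wy": 0, "wz": 0},
  ],
)

```text
t: 9.55
tcp_pos: [553.1, -26.8, 180.6]
eef_rot: [-0.0, 0.707, 0.707, -0.0]
force: [-0.4, 0.1, -2.0]
gripper_width: 44.6
gripper_force: 10.0
```

Emit:
apply_moves(
  targets=[
    {"jaw": 0.3, "x": 0, "y": 0, "z": 0.001, "wx": 0, "wy": 0, "wz": 0},
    {"jaw": 0.3, "x": 0, "y": 0, "z": 0.001, "wx": 0, "wy": 0, "wz": 0},
    {"jaw": 0.3, "x": 0, "y": 0, "z": 0.001, "wx": 0, "wy": 0, "wz": 0},
    {"jaw": 0.3, "x": 0, "y": 0, "z": 0.001, "wx": 0, "wy": 0, "wz": 0},
    {"jaw": 0.3, "x": 0, "y": 0, "z": 0.001, "wx": 0, "wy": 0, "wz": 0},
    {"jaw": 0.3, "x": 0, "y": 0, "z": 0.001, "wx": 0, "wy": 0, "wz": 0},
    {"jaw": 0.3, "x": 0, "y": 0, "z": 0, "wx": 0, "wy": 0, "wz": 0},
    {"jaw": 0.3, "x": 0, "y": 0, "z": 0, "wx": 0, "wy": 0, "wz": 0},
  ],
)

```text
t: 10.22
tcp_pos: [553.0, -26.8, 174.5]
eef_rot: [-0.0, 0.707, 0.707, -0.0]
force: [-0.5, 1.3, -2.1]
gripper_width: 44.4
gripper_force: 10.0
```

Emit:
apply_moves(
  targets=[
    {"jaw": 0.3, "x": 0.0005, "y": 0, "z": 0.002, "wx": 0, "wy": 0, "wz": 0},
    {"jaw": 0.3, "x": 0, "y": 0, "z": 0.003, "wx": 0, "wy": 0, "wz": 0},
    {"jaw": 0.3, "x": 0, "y": 0, "z": 0.003, "wx": 0, "wy": 0, "wz": 0},
    {"jaw": 0.3, "x": 0, "y": 0, "z": 0.003, "wx": 0, "wy": 0, "wz": 0},
    {"jaw": 0.3, "x": 0, "y": 0, "z": 0.003, "wx": 0, "wy": 0, "wz": 0},
    {"jaw": 0.3, "x": 0, "y": 0, "z": 0.002, "wx": 0, "wy": 0, "wz": 0},
    {"jaw": 0.3, "x": 0, "y": 0, "z": 0, "wx": 0, "wy": 0, "wz": 0},
    {"jaw": 0.3, "x": 0, "y": 0, "z": 0, "wx": 0, "wy": 0, "wz": 0},
  ],
)

```text
t: 10.88
tcp_pos: [553.0, -26.3, 158.5]
eef_rot: [-0.0, 0.707, 0.707, -0.0]
force: [-0.8, -0.1, -1.6]
gripper_width: 44.7
gripper_force: 10.0
```

Forces stay near zero, so I'll continue down to just above the pin.

Emit:
apply_moves(
  targets=[
    {"jaw": 0.3, "x": 0, "y": 0, "z": 0.003, "wx": 0, "wy": 0, "wz": 0},
    {"jaw": 0.3, "x": 0, "y": 0, "z": 0.004, "wx": 0, "wy": 0, "wz": 0},
    {"jaw": 0.3, "x": 0, "y": 0, "z": 0.004, "wx": 0, "wy": 0, "wz": 0},
    {"jaw": 0.3, "x": 0, "y": 0, "z": 0.004, "wx": 0, "wy": 0, "wz": 0},
    {"jaw": 0.3, "x": 0, "y": 0, "z": 0.004, "wx": 0, "wy": 0, "wz": 0},
    {"jaw": 0.3, "x": 0, "y": 0, "z": 0.004, "wx": 0, "wy": 0, "wz": 0},
    {"jaw": 0.3, "x": 0, "y": 0, "z": 0.003, "wx": 0, "wy": 0, "wz": 0},
    {"jaw": 0.3, "x": 0, "y": 0, "z": 0, "wx": 0, "wy": 0, "wz": 0},
    {"jaw": 0.3, "x": 0, "y": 0, "z": 0, "wx": 0, "wy": 0, "wz": 0},
  ],
)

```text
t: 11.63
tcp_pos: [553.0, -26.3, 132.4]
eef_rot: [-0.0, 0.707, 0.707, -0.0]
force: [0.4, -0.2, -2.0]
gripper_width: 44.6
gripper_force: 10.0
```

Emit:
apply_moves(
  targets=[
    {"jaw": 0.3, "x": 0, "y": 0, "z": 0.003, "wx": 0, "wy": 0, "wz": -2},
    {"jaw": 0.3, "x": 0, "y": 0, "z": 0.004, "wx": 0, "wy": 0, "wz": -2},
    {"jaw": 0.3, "x": 0, "y": 0, "z": 0.004, "wx": 0, "wy": 0, "wz": -2},
    {"jaw": 0.3, "x": 0, "y": 0, "z": 0.004, "wx": 0, "wy": 0, "wz": -2},
    {"jaw": 0.3, "x": 0, "y": 0, "z": 0.003, "wx": 0, "wy": 0, "wz": 0},
    {"jaw": 0.3, "x": 0, "y": 0, "z": 0.002, "wx": 0, "wy": 0, "wz": 0},
    {"jaw": 0.3, "x": 0, "y": 0, "z": 0, "wx": 0, "wy": 0, "wz": 0},
    {"jaw": 0.3, "x": 0, "y": 0, "z": 0, "wx": 0, "wy": 0, "wz": 0},
  ],
)

```text
t: 12.3
tcp_pos: [553.1, -26.3, 112.8]
eef_rot: [0.0, 0.657, 0.754, 0.0]
force: [-0.5, -0.4, -2.0]
gripper_width: 44.3
gripper_force: 10.0
```

```bash
python3 - <<'E'
from h import *
o=robot.observe();print(o["t"],o["tcp_pos"],o["force"],o["ft_torque"],o["qpos"][5])
I=snap("scene","s4");I=I[:,:,::-1]
cv2.imwrite("pics/c5.png",cv2.resize(I[175:245,205:285],None,fx=8,fy=8,interpolation=cv2.INTER_CUBIC))
E
```

```text
12.3 [553.11809783 -26.34951708 112.76721663] [-0.46164656 -0.44914051 -2.03194647] [ 0.00987384 -0.05962788  0.02361147] -0.2470518894756747
```

View pics/c5.png

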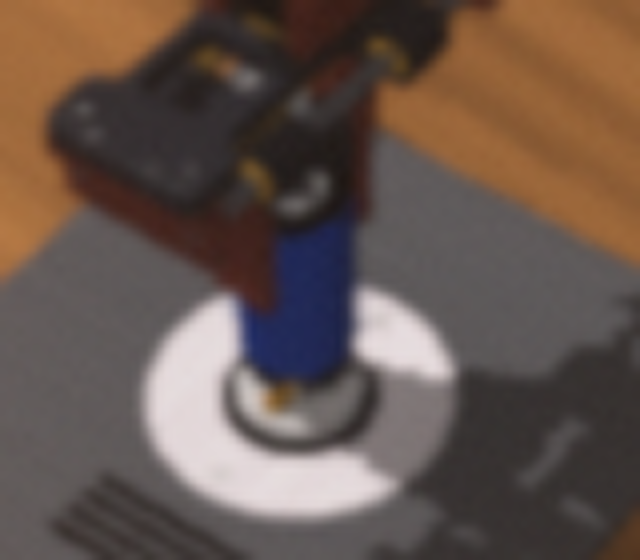

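The pin end is at crop (280,395) and a notch edge is just above it at about (265,365), so the drum is nearly aligned. Next I'll ease it on.

Emit:
apply_moves(
  targets=[
    {"jaw": 0.3, "x": 0, "y": 0, "z": 0.002, "wx": 0, "wy": 0, "wz": 0},
    {"jaw": 0.3, "x": 0, "y": 0, "z": 0.002, "wx": 0, "wy": 0, "wz": 0},
    {"jaw": 0.3, "x": 0, "y": 0, "z": 0.002, "wx": 0, "wy": 0, "wz": 0},
    {"jaw": 0.3, "x": 0, "y": 0, "z": 0.001, "wx": 0, "wy": 0, "wz": 0},
    {"jaw": 0.3, "x": 0, "y": 0, "z": 0.001, "wx": 0, "wy": 0, "wz": 0},
    {"jaw": 0.3, "x": 0, "y": 0, "z": 0.001, "wx": 0, "wy": 0, "wz": 0},
    {"jaw": 0.3, "x": 0, "y": 0, "z": 0.0005, "wx": 0, "wy": 0, "wz": 0},
    {"jaw": 0.3, "x": 0, "y": 0, "z": 0, "wx": 0, "wy": 0, "wz": 0},
    {"jaw": 0.3, "x": 0, "y": 0, "z": 0, "wx": 0, "wy": 0, "wz": 0},
  ],
)

```text
t: 13.1
tcp_pos: [553.2, -26.4, 103.5]
eef_rot: [0.0, 0.656, 0.754, 0.0]
force: [-1.2, 0.0, 1.0]
gripper_width: 44.9
gripper_force: 10.0
```

Light contact on the pin top, about 3 N. I'll turn gently counterclockwise with a small preload.

Emit:
apply_moves(
  targets=[
    {"jaw": 0.3, "x": 0, "y": 0, "z": 0.0005, "wx": 0, "wy": 0, "wz": -1},
    {"jaw": 0.3, "x": 0, "y": 0, "z": 0, "wx": 0, "wy": 0, "wz": -1},
    {"jaw": 0.3, "x": 0, "y": 0, "z": 0, "wx": 0, "wy": 0, "wz": -1},
    {"jaw": 0.3, "x": 0, "y": 0, "z": 0, "wx": 0, "wy": 0, "wz": -1},
    {"jaw": 0.3, "x": 0, "y": 0, "z": 0, "wx": 0, "wy": 0, "wz": 0},
  ],
)

```text
t: 13.52
tcp_pos: [553.3, -26.6, 103.3]
eef_rot: [0.0, 0.629, 0.777, 0.0]
force: [-2.5, -1.8, 4.7]
gripper_width: 44.5
gripper_force: 10.0
```

Emit:
apply_moves(
  targets=[
    {"jaw": 0.3, "x": 0, "y": 0, "z": 0, "wx": 0, "wy": 0, "wz": -1},
    {"jaw": 0.3, "x": 0, "y": 0, "z": 0, "wx": 0, "wy": 0, "wz": -1},
    {"jaw": 0.3, "x": 0, "y": 0, "z": 0, "wx": 0, "wy": 0, "wz": -1},
    {"jaw": 0.3, "x": 0, "y": 0, "z": 0, "wx": 0, "wy": 0, "wz": -1},
    {"jaw": 0.3, "x": 0, "y": 0, "z": 0, "wx": 0, "wy": 0, "wz": 0},
  ],
)

```text
t: 13.93
tcp_pos: [553.2, -26.4, 103.2]
eef_rot: [0.0, 0.602, 0.799, 0.0]
force: [-2.3, -1.0, 4.9]
gripper_width: 44.6
gripper_force: 10.0
```

Emit:
apply_moves(
  targets=[
    {"jaw": 0.3, "x": 0, "y": 0, "z": 0, "wx": 0, "wy": 0, "wz": -1},
    {"jaw": 0.3, "x": 0, "y": 0, "z": 0, "wx": 0, "wy": 0, "wz": -1},
    {"jaw": 0.3, "x": 0, "y": 0, "z": 0, "wx": 0, "wy": 0, "wz": -1},
    {"jaw": 0.3, "x": 0, "y": 0, "z": 0, "wx": 0, "wy": 0, "wz": -1},
    {"jaw": 0.3, "x": 0, "y": 0, "z": 0, "wx": 0, "wy": 0, "wz": 0},
  ],
)

```text
t: 14.35
tcp_pos: [553.2, -26.3, 103.2]
eef_rot: [0.0, 0.573, 0.819, 0.0]
force: [-2.3, -0.4, 5.4]
gripper_width: 44.9
gripper_force: 10.0
```

```bash
python3 - <<'E'
from h import *
o=robot.observe();print(o["t"],o["tcp_pos"],o["force"],o["ft_torque"],o["qpos"][5])
I=snap("scene","s5");I=I[:,:,::-1]
cv2.imwrite("pics/c6.png",cv2.resize(I[205:240,220:265],None,fx=14,fy=14,interpolation=cv2.INTER_CUBIC))
E
```

```text
14.35 [553.16944791 -26.31158623 103.17982523] [-2.32584407 -0.35506352  5.41427007] [-0.16133814  0.25121029 -0.05607799] -0.4585384537524387
```

View pics/c6.png

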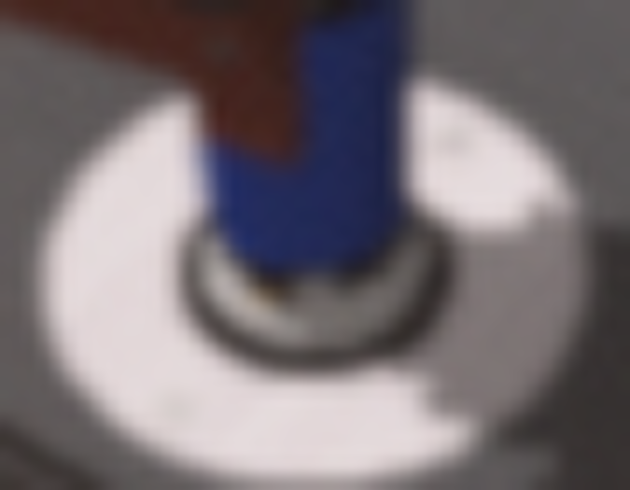

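The pin end is at crop (270,288), which puts the pin at about 25° from x. So the drum needs about 6° more counterclockwise.

Emit:
apply_moves(
  targets=[
    {"jaw": 0.3, "x": 0, "y": 0, "z": 0, "wx": 0, "wy": 0, "wz": -1},
    {"jaw": 0.3, "x": 0, "y": 0, "z": 0, "wx": 0, "wy": 0, "wz": -1},
    {"jaw": 0.3, "x": 0, "y": 0, "z": 0, "wx": 0, "wy": 0, "wz": -1},
    {"jaw": 0.3, "x": 0, "y": 0, "z": 0, "wx": 0, "wy": 0, "wz": -1},
    {"jaw": 0.3, "x": 0, "y": 0, "z": 0, "wx": 0, "wy": 0, "wz": 0},
  ],
)

```text
t: 14.82
tcp_pos: [553.1, -26.3, 103.2]
eef_rot: [0.0, 0.544, 0.839, 0.0]
force: [-3.1, -0.4, 5.2]
gripper_width: 45.0
gripper_force: 10.0
```

Emit:
apply_moves(
  targets=[
    {"jaw": 0.3, "x": 0, "y": 0, "z": 0, "wx": 0, "wy": 0, "wz": -1},
    {"jaw": 0.3, "x": 0, "y": 0, "z": 0, "wx": 0, "wy": 0, "wz": -1},
    {"jaw": 0.3, "x": 0, "y": 0, "z": 0, "wx": 0, "wy": 0, "wz": -1},
    {"jaw": 0.3, "x": 0, "y": 0, "z": 0, "wx": 0, "wy": 0, "wz": -1},
    {"jaw": 0.3, "x": 0, "y": 0, "z": 0, "wx": 0, "wy": 0, "wz": 0},
  ],
)

```text
t: 15.23
tcp_pos: [553.0, -26.3, 103.1]
eef_rot: [0.0, 0.515, 0.857, 0.0]
force: [-3.7, -0.8, 5.4]
gripper_width: 44.6
gripper_force: 10.0
```

Emit:
apply_moves(
  targets=[
    {"jaw": 0.3, "x": 0.0003, "y": -0.001, "z": 0, "wx": 0, "wy": 0, "wz": 0},
    {"jaw": 0.3, "x": 0, "y": 0, "z": 0, "wx": 0, "wy": 0, "wz": -1},
    {"jaw": 0.3, "x": 0, "y": 0, "z": 0, "wx": 0, "wy": 0, "wz": -1},
    {"jaw": 0.3, "x": 0, "y": 0, "z": 0, "wx": 0, "wy": 0, "wz": -1},
    {"jaw": 0.3, "x": 0, "y": 0, "z": 0, "wx": 0, "wy": 0, "wz": -1},
    {"jaw": 0.3, "x": 0, "y": 0, "z": 0, "wx": 0, "wy": 0, "wz": 0},
  ],
)

```text
t: 15.73
tcp_pos: [552.5, -26.5, 103.2]
eef_rot: [0.001, 0.484, 0.875, 0.0]
force: [0.3, 0.8, 6.1]
gripper_width: 44.0
gripper_force: 10.0
```

```bash
python3 - <<'E'
from h import *
I=snap("scene","s6")[:,:,::-1]
A=cv2.imread("pics/s5.png")
f=lambda J:cv2.resize(J[205:235,222:262],None,fx=10,fy=10,interpolation=cv2.INTER_CUBIC)
B=np.vstack([np.hstack([f(A),f(I)])]); B=cv2.convertScaleAbs(B,alpha=1.6,beta=0)
cv2.imwrite("pics/c7.png",B)
E
```

```text
(no output)
```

View pics/c7.png

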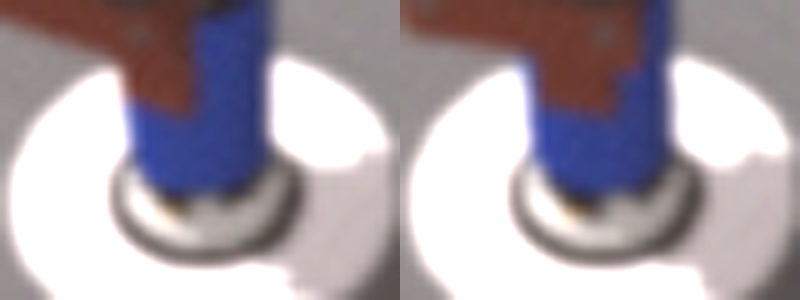

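The pin end is at (575,212), with a dark notch edge just right of it. Still on the pin, so I'll keep turning.

Emit:
apply_moves(
  targets=[
    {"jaw": 0.3, "x": 0, "y": 0, "z": 0, "wx": 0, "wy": 0, "wz": -1.2},
    {"jaw": 0.3, "x": 0, "y": 0, "z": 0, "wx": 0, "wy": 0, "wz": -1.2},
    {"jaw": 0.3, "x": 0, "y": 0, "z": 0, "wx": 0, "wy": 0, "wz": -1.2},
    {"jaw": 0.3, "x": 0, "y": 0, "z": 0, "wx": 0, "wy": 0, "wz": -1.2},
    {"jaw": 0.3, "x": 0, "y": 0, "z": 0, "wx": 0, "wy": 0, "wz": -1.2},
    {"jaw": 0.3, "x": 0, "y": 0, "z": 0, "wx": 0, "wy": 0, "wz": 0},
  ],
)

```text
t: 16.28
tcp_pos: [552.4, -26.6, 103.1]
eef_rot: [0.0, 0.438, 0.899, 0.0]
force: [0.4, -0.0, 5.3]
gripper_width: 44.7
gripper_force: 10.0
```

Emit:
apply_moves(
  targets=[
    {"jaw": 0.3, "x": 0, "y": 0, "z": 0, "wx": 0, "wy": 0, "wz": -1.2},
    {"jaw": 0.3, "x": 0, "y": 0, "z": 0, "wx": 0, "wy": 0, "wz": -1.2},
    {"jaw": 0.3, "x": 0, "y": 0, "z": 0, "wx": 0, "wy": 0, "wz": -1.2},
    {"jaw": 0.3, "x": 0, "y": 0, "z": 0, "wx": 0, "wy": 0, "wz": -1.2},
    {"jaw": 0.3, "x": 0, "y": 0, "z": 0, "wx": 0, "wy": 0, "wz": -1.2},
    {"jaw": 0.3, "x": 0, "y": 0, "z": 0, "wx": 0, "wy": 0, "wz": 0},
  ],
)

```text
t: 16.78
tcp_pos: [552.4, -26.6, 103.1]
eef_rot: [0.0, 0.39, 0.921, 0.0]
force: [0.8, -0.1, 6.0]
gripper_width: 44.7
gripper_force: 10.0
```

```bash
python3 - <<'E'
from h import *
o=robot.observe();print(o["t"],o["tcp_pos"],o["force"],o["ft_torque"],o["qpos"][5])
snap("scene","s7")
E
```

```text
16.7833 [552.3755123  -26.57439618 103.12440374] [ 0.77548569 -0.06808179  6.02782638] [-0.07011727 -0.10873757 -0.03545132] -0.8788927625707191
```

Emit:
apply_moves(
  targets=[
    {"jaw": 0.3, "x": 0, "y": 0, "z": 0, "wx": 0, "wy": 0, "wz": -1.2},
    {"jaw": 0.3, "x": 0, "y": 0, "z": 0, "wx": 0, "wy": 0, "wz": -1.2},
    {"jaw": 0.3, "x": 0, "y": 0, "z": 0, "wx": 0, "wy": 0, "wz": -1.2},
    {"jaw": 0.3, "x": 0, "y": 0, "z": 0, "wx": 0, "wy": 0, "wz": -1.2},
    {"jaw": 0.3, "x": 0, "y": 0, "z": 0, "wx": 0, "wy": 0, "wz": -1.2},
    {"jaw": 0.3, "x": 0, "y": 0, "z": 0, "wx": 0, "wy": 0, "wz": 0},
  ],
)

```text
t: 17.33
tcp_pos: [552.4, -26.6, 103.1]
eef_rot: [0.0, 0.341, 0.94, 0.0]
force: [0.3, -0.6, 5.2]
gripper_width: 44.5
gripper_force: 10.0
```

Emit:
apply_moves(
  targets=[
    {"jaw": 0.3, "x": 0, "y": 0, "z": 0, "wx": 0, "wy": 0, "wz": -1.2},
    {"jaw": 0.3, "x": 0, "y": 0, "z": 0, "wx": 0, "wy": 0, "wz": -1.2},
    {"jaw": 0.3, "x": 0, "y": 0, "z": 0, "wx": 0, "wy": 0, "wz": -1.2},
    {"jaw": 0.3, "x": 0, "y": 0, "z": 0, "wx": 0, "wy": 0, "wz": -1.2},
    {"jaw": 0.3, "x": 0, "y": 0, "z": 0, "wx": 0, "wy": 0, "wz": -1.2},
    {"jaw": 0.3, "x": 0, "y": 0, "z": 0, "wx": 0, "wy": 0, "wz": 0},
  ],
)

```text
t: 17.83
tcp_pos: [552.3, -26.6, 103.0]
eef_rot: [0.0, 0.292, 0.957, 0.0]
force: [0.1, -0.6, 5.0]
gripper_width: 44.5
gripper_force: 10.0
```

```bash
python3 - <<'E'
from h import *
o=robot.observe();print(o["t"],o["tcp_pos"],o["force"],o["ft_torque"],o["qpos"][5])
snap("scene","s8")
f=lambda n:cv2.convertScaleAbs(cv2.resize(cv2.imread(f"pics/{n}.png")[202:234,222:262],None,fx=9,fy=9,interpolation=cv2.INTER_CUBIC),alpha=1.6)
cv2.imwrite("pics/c8.png",np.vstack([np.hstack([f("s4"),f("s6")]),np.hstack([f("s7"),f("s8")])]))
E
```

```text
17.8333 [552.27467474 -26.58786028 103.00560004] [ 0.07732869 -0.62425311  4.99663174] [-0.01138159 -0.11021395 -0.03227744] -1.0883795275343935
```

View pics/c8.png

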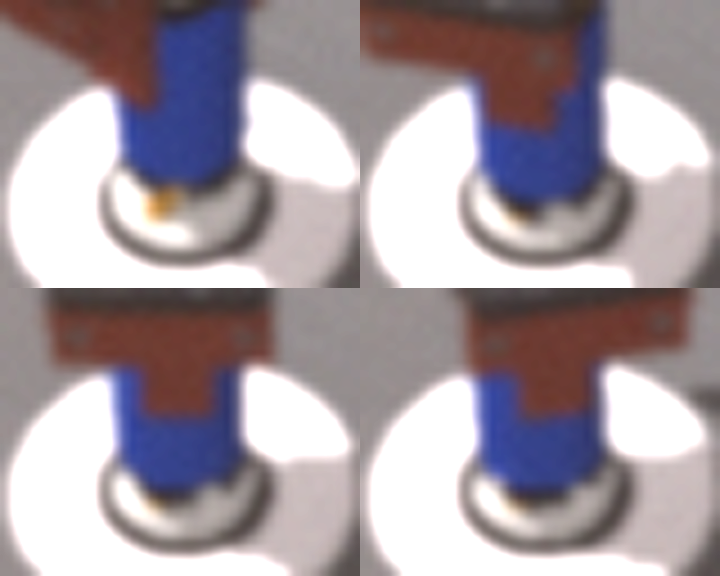

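The pin end stays at the same place in all four pictures, so the spindle isn't turning. I'll continue round.

Emit:
apply_moves(
  targets=[
    {"jaw": 0.3, "x": 0, "y": 0, "z": 0, "wx": 0, "wy": 0, "wz": -1.2},
    {"jaw": 0.3, "x": 0, "y": 0, "z": 0, "wx": 0, "wy": 0, "wz": -1.2},
    {"jaw": 0.3, "x": 0, "y": 0, "z": 0, "wx": 0, "wy": 0, "wz": -1.2},
    {"jaw": 0.3, "x": 0, "y": 0, "z": 0, "wx": 0, "wy": 0, "wz": -1.2},
    {"jaw": 0.3, "x": 0, "y": 0, "z": 0, "wx": 0, "wy": 0, "wz": -1.2},
    {"jaw": 0.3, "x": 0, "y": 0, "z": 0, "wx": 0, "wy": 0, "wz": 0},
  ],
)

```text
t: 18.38
tcp_pos: [551.8, -26.6, 101.9]
eef_rot: [-0.0, 0.241, 0.97, -0.0]
force: [0.7, -1.1, -0.8]
gripper_width: 44.7
gripper_force: 10.0
```

It dropped into the notch (force back to about −1 N, z down 1 mm). Now lowering it home.

Emit:
apply_moves(
  targets=[
    {"jaw": 0.3, "x": 0, "y": 0, "z": 0.001, "wx": 0, "wy": 0, "wz": 0},
    {"jaw": 0.3, "x": 0, "y": 0, "z": 0.001, "wx": 0, "wy": 0, "wz": 0},
    {"jaw": 0.3, "x": 0, "y": 0, "z": 0, "wx": 0, "wy": 0, "wz": 0},
  ],
)

```text
t: 18.63
tcp_pos: [551.8, -26.6, 99.9]
eef_rot: [-0.0, 0.242, 0.97, -0.0]
force: [0.2, -1.7, -0.1]
gripper_width: 44.7
gripper_force: 10.0
```

Emit:
apply_moves(
  targets=[
    {"jaw": 0.3, "x": 0, "y": 0, "z": 0.001, "wx": 0, "wy": 0, "wz": 0},
    {"jaw": 0.3, "x": 0, "y": 0, "z": 0.001, "wx": 0, "wy": 0, "wz": 0},
    {"jaw": 0.3, "x": 0, "y": 0, "z": 0.0005, "wx": 0, "wy": 0, "wz": 0},
    {"jaw": 0.3, "x": 0, "y": 0, "z": 0.0005, "wx": 0, "wy": 0, "wz": 0},
    {"jaw": 0.3, "x": 0, "y": 0, "z": 0, "wx": 0, "wy": 0, "wz": 0},
  ],
)

```text
t: 19.05
tcp_pos: [552.1, -26.7, 97.7]
eef_rot: [0.0, 0.242, 0.97, -0.0]
force: [0.3, -1.7, 2.2]
gripper_width: 44.4
gripper_force: 10.0
```

Emit:
apply_moves(
  targets=[
    {"jaw": 0.3, "x": 0, "y": 0, "z": 0.0005, "wx": 0, "wy": 0, "wz": 0},
    {"jaw": 0.3, "x": 0, "y": 0, "z": 0.0005, "wx": 0, "wy": 0, "wz": 0},
    {"jaw": 0.3, "x": 0, "y": 0, "z": 0, "wx": 0, "wy": 0, "wz": 0},
    {"jaw": 0.3, "x": 0, "y": 0, "z": 0, "wx": 0, "wy": 0, "wz": 0},
  ],
)

```text
t: 19.38
tcp_pos: [552.1, -26.7, 96.7]
eef_rot: [0.0, 0.242, 0.97, -0.0]
force: [0.6, -3.3, 2.4]
gripper_width: 44.8
gripper_force: 10.0
```

Emit:
apply_moves(
  targets=[
    {"jaw": 0.3, "x": -0.0003, "y": -0.0007, "z": 0, "wx": 0, "wy": 0, "wz": 0},
    {"jaw": 0.3, "x": 0, "y": 0, "z": 0.0005, "wx": 0, "wy": 0, "wz": 0},
    {"jaw": 0.3, "x": 0, "y": 0, "z": 0.0005, "wx": 0, "wy": 0, "wz": 0},
    {"jaw": 0.3, "x": 0, "y": 0, "z": 0, "wx": 0, "wy": 0, "wz": 0},
    {"jaw": 0.3, "x": 0, "y": 0, "z": 0, "wx": 0, "wy": 0, "wz": 0},
  ],
)

```text
t: 19.8
tcp_pos: [552.3, -27.1, 96.1]
eef_rot: [0.0, 0.242, 0.97, 0.0]
force: [1.4, -1.0, 4.2]
gripper_width: 44.2
gripper_force: 10.0
```

Emit:
apply_moves(
  targets=[
    {"jaw": 0.3, "x": 0, "y": 0, "z": 0.0005, "wx": 0, "wy": 0, "wz": 0},
    {"jaw": 0.3, "x": 0, "y": 0, "z": 0, "wx": 0, "wy": 0, "wz": 0},
    {"jaw": 0.3, "x": 0, "y": 0, "z": 0, "wx": 0, "wy": 0, "wz": 0},
  ],
)

```text
t: 20.05
tcp_pos: [552.4, -27.2, 96.1]
eef_rot: [0.001, 0.242, 0.97, 0.0]
force: [-1.2, -1.4, 8.0]
gripper_width: 44.4
gripper_force: 10.0
```

```bash
python3 - <<'E'
from h import *
o=robot.observe();print(o["t"],o["tcp_pos"],o["force"],o["ft_torque"])
snap("scene","s9")
def low(n):
    I=cv2.imread(f"pics/{n}.png");h=cv2.cvtColor(I,cv2.COLOR_BGR2HSV).astype(int)
    m=(abs(h[...,0]-118)<15)&(h[...,1]>90)
    return [int(np.where(m[150:240,u])[0].max()+150) for u in range(236,250,2)]
for n in("s5","s6","s7","s8","s9"):print(n,low(n))
print(proj("scene",[568,-13,25]),proj("scene",[568,-13,18]))
E
```

```text
20.05 [552.40334019 -27.20915619  96.10487526] [-1.17332458 -1.35861095  7.96475334] [-0.25754835 -0.02631516  0.15080077]
s5 [221, 223, 223, 223, 223, 222, 209]
s6 [221, 223, 223, 223, 223, 222, 209]
s7 [221, 223, 224, 223, 223, 222, 220]
s8 [221, 223, 224, 224, 223, 222, 220]
s9 [223, 224, 225, 225, 225, 223, 221]
[242.11270816 226.44032018] [242.18249289 227.95877755]
```

Emit:
apply_moves(
  targets=[
    {"jaw": 0.7, "x": 0, "y": 0, "z": -0.0005, "wx": 0, "wy": 0, "wz": 0},
    {"jaw": 1, "x": 0, "y": 0, "z": 0, "wx": 0, "wy": 0, "wz": 0},
    {"jaw": 1, "x": 0, "y": 0, "z": 0, "wx": 0, "wy": 0, "wz": 0},
    {"jaw": 1, "x": 0, "y": 0, "z": 0, "wx": 0, "wy": 0, "wz": 0},
    {"jaw": 1, "x": 0, "y": 0, "z": -0.005, "wx": 0, "wy": 0, "wz": 0},
    {"jaw": 1, "x": 0, "y": 0, "z": -0.02, "wx": 0, "wy": 0, "wz": 0},
    {"jaw": 1, "x": 0, "y": 0, "z": -0.03, "wx": 0, "wy": 0, "wz": 0},
    {"jaw": 1, "x": 0, "y": 0, "z": -0.03, "wx": 0, "wy": 0, "wz": 0},
    {"jaw": 1, "x": 0, "y": 0, "z": -0.03, "wx": 0, "wy": 0, "wz": 0},
    {"jaw": 1, "x": 0, "y": 0, "z": -0.025, "wx": 0, "wy": 0, "wz": 0},
    {"jaw": 1, "x": 0, "y": 0, "z": -0.01, "wx": 0, "wy": 0, "wz": 0},
    {"jaw": 1, "x": 0, "y": 0, "z": 0, "wx": 0, "wy": 0, "wz": 0},
  ],
)

```text
t: 21.1
tcp_pos: [552.9, -27.4, 249.0]
eef_rot: [0.003, 0.242, 0.97, 0.0]
force: [0.3, -1.2, 0.1]
gripper_width: 88.0
gripper_force: 0.0
```

```bash
python3 - <<'E'
from h import *
o=robot.observe();print(o["t"],o["tcp_pos"],o["force"],o["qpos"].round(3))
I=snap("scene","s10");h=cv2.cvtColor(I,cv2.COLOR_RGB2HSV).astype(int)
m=(abs(h[...,0]-118)<15)&(h[...,1]>90)
print([int(np.where(m[150:240,u])[0].max()+150) for u in range(236,250,2)])
print("chisel",at_z("top",354.4,188,5),at_z("top",361,188,5),"mallet",at_z("top",376.4,189,60),at_z("top",377.5,206,60))
E
python3 -c "
import cv2
cv2.imwrite('pics/c9.png',cv2.resize(cv2.imread('pics/s10.png')[180:240,205:285],None,fx=7,fy=7,interpolation=cv2.INTER_CUBIC))"
```

```text
21.1 [552.90203596 -27.36137169 248.99632261] [ 0.30991411 -1.23994777  0.08976331] [-0.111 -0.038  1.354  0.     1.82  -1.192]
[223, 224, 225, 225, 225, 223, 221]
chisel [ 535.13116237 -358.26433435    5.        ] [ 534.97167826 -382.73758159    5.        ] mallet [ 520.64993799 -424.85293721   60.        ] [ 458.83490088 -425.47942175   60.        ]
```

View pics/c9.png

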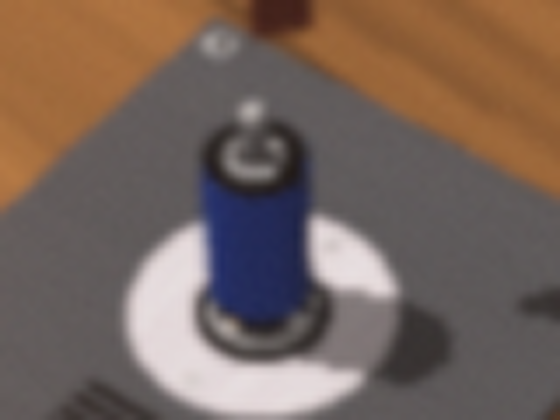

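The drum is seated: blue bottom edge down inside the shoulder ring at (260,320), spindle tip above the bore at (252,108). Next is the collar.

Emit:
apply_moves(
  targets=[
    {"jaw": 0.57, "x": -0.005, "y": -0.015, "z": 0, "wx": 0, "wy": 0, "wz": 0},
    {"jaw": 0.57, "x": -0.01, "y": -0.033, "z": 0, "wx": 0, "wy": 0, "wz": 0},
    {"jaw": 0.57, "x": -0.01, "y": -0.034, "z": 0, "wx": 0, "wy": 0, "wz": 0},
    {"jaw": 0.57, "x": -0.01, "y": -0.034, "z": 0, "wx": 0, "wy": 0, "wz": 0},
    {"jaw": 0.57, "x": -0.01, "y": -0.034, "z": 0, "wx": 0, "wy": 0, "wz": 0},
    {"jaw": 0.57, "x": -0.01, "y": -0.034, "z": 0, "wx": 0, "wy": 0, "wz": 0},
    {"jaw": 0.57, "x": -0.01, "y": -0.034, "z": 0, "wx": 0, "wy": 0, "wz": 0},
    {"jaw": 0.57, "x": -0.01, "y": -0.034, "z": 0, "wx": 0, "wy": 0, "wz": 0},
    {"jaw": 0.57, "x": -0.01, "y": -0.034, "z": 0, "wx": 0, "wy": 0, "wz": 0},
    {"jaw": 0.57, "x": -0.008, "y": -0.03, "z": 0, "wx": 0, "wy": 0, "wz": 0},
    {"jaw": 0.57, "x": -0.005, "y": -0.014, "z": 0, "wx": 0, "wy": 0, "wz": 0},
    {"jaw": 0.57, "x": 0, "y": 0, "z": 0, "wx": 0, "wy": 0, "wz": 0},
  ],
)

```text
t: 22.15
tcp_pos: [481.7, -367.0, 242.1]
eef_rot: [-0.002, 0.244, 0.97, 0.001]
force: [0.2, -0.2, -0.0]
gripper_width: 50.1
gripper_force: 0.0
```

Emit:
apply_moves(
  targets=[
    {"jaw": 0.57, "x": 0, "y": 0, "z": 0.02, "wx": 0, "wy": 0, "wz": 0},
    {"jaw": 0.57, "x": 0, "y": 0, "z": 0.03, "wx": 0, "wy": 0, "wz": 0},
    {"jaw": 0.57, "x": 0, "y": 0, "z": 0.03, "wx": 0, "wy": 0, "wz": 0},
    {"jaw": 0.57, "x": 0, "y": 0, "z": 0.03, "wx": 0, "wy": 0, "wz": 0},
    {"jaw": 0.57, "x": 0, "y": 0, "z": 0.03, "wx": 0, "wy": 0, "wz": 0},
    {"jaw": 0.57, "x": 0, "y": 0, "z": 0.02, "wx": 0, "wy": 0, "wz": 0},
    {"jaw": 0.57, "x": 0, "y": 0, "z": 0, "wx": 0, "wy": 0, "wz": 0},
    {"jaw": 0.57, "x": 0, "y": 0, "z": 0, "wx": 0, "wy": 0, "wz": 0},
    {"jaw": 0.57, "x": 0, "y": 0, "z": 0, "wx": 0, "wy": 0, "wz": 0},
    {"jaw": 0.57, "x": 0, "y": 0, "z": 0, "wx": 0, "wy": 0, "wz": 0},
  ],
)

```text
t: 22.98
tcp_pos: [484.4, -364.8, 88.1]
eef_rot: [0.002, 0.242, 0.97, -0.001]
force: [0.0, -0.0, 0.8]
gripper_width: 50.3
gripper_force: 0.0
```

Emit:
apply_moves(
  targets=[
    {"jaw": 0.57, "x": 0, "y": 0, "z": 0.01, "wx": 0, "wy": 0, "wz": 0},
    {"jaw": 0.57, "x": 0, "y": 0, "z": 0.015, "wx": 0, "wy": 0, "wz": 0},
    {"jaw": 0.57, "x": 0, "y": 0, "z": 0.015, "wx": 0, "wy": 0, "wz": 0},
    {"jaw": 0.57, "x": 0, "y": 0, "z": 0.01, "wx": 0, "wy": 0, "wz": 0},
    {"jaw": 0.57, "x": 0, "y": 0, "z": 0.005, "wx": 0, "wy": 0, "wz": 0},
    {"jaw": 0.57, "x": 0, "y": 0, "z": 0.0035, "wx": 0, "wy": 0, "wz": 0},
    {"jaw": 0.57, "x": 0, "y": 0, "z": 0, "wx": 0, "wy": 0, "wz": 0},
    {"jaw": 0.57, "x": 0, "y": 0, "z": 0, "wx": 0, "wy": 0, "wz": 0},
    {"jaw": 0.57, "x": 0, "y": 0, "z": 0, "wx": 0, "wy": 0, "wz": 0},
  ],
)

```text
t: 23.73
tcp_pos: [483.7, -365.0, 28.1]
eef_rot: [0.001, 0.242, 0.97, -0.0]
force: [1.1, 0.3, 0.8]
gripper_width: 49.9
gripper_force: 0.0
```

Emit:
apply_moves(
  targets=[
    {"jaw": 0.57, "x": 0, "y": 0, "z": -0.0012, "wx": 0, "wy": 0, "wz": 0},
    {"jaw": 0.2, "x": 0, "y": 0, "z": 0, "wx": 0, "wy": 0, "wz": 0},
    {"jaw": 0.2, "x": 0, "y": 0, "z": 0, "wx": 0, "wy": 0, "wz": 0},
    {"jaw": 0.2, "x": 0, "y": 0, "z": 0, "wx": 0, "wy": 0, "wz": 0},
    {"jaw": 0.2, "x": 0, "y": 0, "z": 0, "wx": 0, "wy": 0, "wz": 0},
    {"jaw": 0.2, "x": 0, "y": 0, "z": 0, "wx": 0, "wy": 0, "wz": 0},
    {"jaw": 0.2, "x": 0, "y": 0, "z": 0, "wx": 0, "wy": 0, "wz": 0},
  ],
  force=15,
)

```text
t: 24.32
tcp_pos: [483.3, -364.7, 28.5]
eef_rot: [0.0, 0.242, 0.97, -0.0]
force: [-0.4, 0.0, 1.2]
gripper_width: 27.6
gripper_force: 15.0
```

Emit:
apply_moves(
  targets=[
    {"jaw": 0.2, "x": 0, "y": 0, "z": -0.01, "wx": 0, "wy": 0, "wz": 0},
    {"jaw": 0.2, "x": 0, "y": 0, "z": -0.02, "wx": 0, "wy": 0, "wz": 0},
    {"jaw": 0.2, "x": 0, "y": 0, "z": -0.03, "wx": 0, "wy": 0, "wz": 0},
    {"jaw": 0.2, "x": 0, "y": 0, "z": -0.03, "wx": 0, "wy": 0, "wz": 0},
    {"jaw": 0.2, "x": 0, "y": 0, "z": -0.03, "wx": 0, "wy": 0, "wz": 0},
    {"jaw": 0.2, "x": 0, "y": 0, "z": -0.03, "wx": 0, "wy": 0, "wz": 0},
    {"jaw": 0.2, "x": 0, "y": 0, "z": -0.025, "wx": 0, "wy": 0, "wz": 0},
    {"jaw": 0.2, "x": 0, "y": 0, "z": -0.01, "wx": 0, "wy": 0, "wz": 0},
    {"jaw": 0.2, "x": 0, "y": 0, "z": 0, "wx": 0, "wy": 0, "wz": 0},
  ],
)

```text
t: 25.07
tcp_pos: [484.1, -365.2, 217.2]
eef_rot: [0.003, 0.242, 0.97, -0.001]
force: [0.6, 0.4, -0.4]
gripper_width: 27.8
gripper_force: 15.0
```

Emit:
apply_moves(
  targets=[
    {"jaw": 0.2, "x": 0.005, "y": 0.015, "z": 0, "wx": 0, "wy": 0, "wz": 0},
    {"jaw": 0.2, "x": 0.01, "y": 0.033, "z": 0, "wx": 0, "wy": 0, "wz": 0},
    {"jaw": 0.2, "x": 0.01, "y": 0.034, "z": 0, "wx": 0, "wy": 0, "wz": 0},
    {"jaw": 0.2, "x": 0.01, "y": 0.034, "z": 0, "wx": 0, "wy": 0, "wz": 0},
    {"jaw": 0.2, "x": 0.01, "y": 0.034, "z": 0, "wx": 0, "wy": 0, "wz": 0},
    {"jaw": 0.2, "x": 0.01, "y": 0.034, "z": 0, "wx": 0, "wy": 0, "wz": 0},
    {"jaw": 0.2, "x": 0.01, "y": 0.034, "z": 0, "wx": 0, "wy": 0, "wz": 0},
    {"jaw": 0.2, "x": 0.01, "y": 0.034, "z": 0, "wx": 0, "wy": 0, "wz": 0},
    {"jaw": 0.2, "x": 0.01, "y": 0.034, "z": 0, "wx": 0, "wy": 0, "wz": 0},
    {"jaw": 0.2, "x": 0.006, "y": 0.03, "z": 0, "wx": 0, "wy": 0, "wz": 0},
    {"jaw": 0.2, "x": 0.0046, "y": 0.0137, "z": 0, "wx": 0, "wy": 0, "wz": 0},
    {"jaw": 0.2, "x": 0, "y": 0, "z": 0, "wx": 0, "wy": 0, "wz": 0},
  ],
)

```text
t: 26.07
tcp_pos: [553.2, -24.6, 210.2]
eef_rot: [-0.003, 0.24, 0.971, 0.0]
force: [-0.3, 0.2, -1.4]
gripper_width: 27.4
gripper_force: 15.0
```

Emit:
apply_moves(
  targets=[
    {"jaw": 0.2, "x": 0, "y": 0, "z": 0, "wx": 0, "wy": 0, "wz": 0},
    {"jaw": 0.2, "x": 0, "y": 0, "z": 0, "wx": 0, "wy": 0, "wz": 0},
    {"jaw": 0.2, "x": 0, "y": 0, "z": 0, "wx": 0, "wy": 0, "wz": 0},
    {"jaw": 0.2, "x": 0, "y": 0, "z": 0, "wx": 0, "wy": 0, "wz": 0},
    {"jaw": 0.2, "x": 0, "y": 0, "z": 0, "wx": 0, "wy": 0, "wz": 0},
  ],
)

```text
t: 26.48
tcp_pos: [553.8, -29.6, 213.2]
eef_rot: [-0.0, 0.243, 0.97, -0.0]
force: [0.3, -0.4, -0.3]
gripper_width: 27.5
gripper_force: 15.0
```

```bash
python3 - <<'E'
from h import *
o=robot.observe();print(o["t"],o["tcp_pos"],o["force"],o["qpos"].round(3))
I=snap("scene","s11");g=cv2.cvtColor(I,cv2.COLOR_RGB2GRAY);h=cv2.cvtColor(I,cv2.COLOR_RGB2HSV)
for p in([553.8,-28.8,166],[553.8,-28.8,182],[553.8,-28.8,135]):print(proj("scene",p).round(1))
for v in range(176,204,1):print(v,g[v,228:254])
E
```

```text
26.4833 [553.82595116 -29.63579862 213.20768817] [ 0.28495257 -0.42221314 -0.29028387] [-0.115 -0.035  1.415 -0.     1.762 -1.194]
[240.4 187.7]
[240.2 183.6]
[240.7 195.5]
176 [111 106  96  90  85  76  56  47  44  45  45  45  44  45  43  42  44  43
  44  44  44  45  44  43  43  45]
177 [113 112 107 101  88  72  55  48  49  48  48  44  45  44  43  45  44  45
  44  44  45  43  45  48  50  52]
178 [115 115 114 110 102  83  59  48  49  48  46  46  45  45  45  44  45  45
  48  47  52  54  57  63  67  72]
179 [118 116 116 115 110  96  70  53  48  47  43  45  45  43  44  44  45  50
  59  67  74  77  84  86  88  93]
180 [121 119 116 117 116 112  92  59  47  43  44  43  44  43  43  45  47  61
  80  93  99 101 101 100  99  99]
181 [123 122 120 119 121 133 124  91  69  54  46  45  44  44  42  44  47  64
  85 103 109 109 108 106 102 101]
182 [126 123 123 121 128 151 163 146 121  82  52  44  43  43  43  43  46  62
  88 103 109 111 112 109 107 105]
183 [127 127 126 123 129 157 180 181 158 109  61  44  43  44  43  44  47  63
  87 105 111 113 112 112 110 109]
184 [124 125 124 123 122 138 169 185 16
[... 1376 characters left out ...]
  92  93  91  87  79  84 106 123 115  89  69  64  69
  80  88  92  91  95  95  94  92]
198 [93 93 94 94 93 91 87 77 65 56 63 84 94 88 73 58 46 46 59 76 89 93 94 94
 93 94]
199 [92 91 93 93 91 90 79 60 49 56 75 88 85 75 69 75 70 51 43 59 77 90 94 94
 94 93]
200 [ 92  93  93  93  92  84  66  45  51  86 107 101  88  70  74 102 112  78
  44  42  64  83  91  93  95  94]
201 [ 93  94  93  93  91  76  53  40  61 103 115  94  80  66  68  86 101  81
  45  34  52  76  89  93  93  95]
202 [ 93  93  93  93  89  72  46  39  69 110 117  86  76  68  65  71  82  73
  44  32  49  71  88  92  92  92]
203 [ 92  93  91  93  89  73  47  37  63 111 132 115 103  95  96  93  78  60
  36  33  47  73  89  93  92  93]
```

Emit:
apply_moves(
  targets=[
    {"jaw": 0.2, "x": 0.0003, "y": 0.0006, "z": 0.008, "wx": 0, "wy": 0, "wz": 0},
    {"jaw": 0.2, "x": 0, "y": 0, "z": 0.01, "wx": 0, "wy": 0, "wz": 0},
    {"jaw": 0.2, "x": 0, "y": 0, "z": 0.01, "wx": 0, "wy": 0, "wz": 0},
    {"jaw": 0.2, "x": 0, "y": 0, "z": 0.008, "wx": 0, "wy": 0, "wz": 0},
    {"jaw": 0.2, "x": 0, "y": 0, "z": 0.005, "wx": 0, "wy": 0, "wz": 0},
    {"jaw": 0.2, "x": 0, "y": 0, "z": 0.002, "wx": 0, "wy": 0, "wz": 0},
    {"jaw": 0.2, "x": 0, "y": 0, "z": 0.002, "wx": 0, "wy": 0, "wz": 0},
    {"jaw": 0.2, "x": 0, "y": 0, "z": 0.002, "wx": 0, "wy": 0, "wz": 0},
    {"jaw": 0.2, "x": 0, "y": 0, "z": 0.002, "wx": 0, "wy": 0, "wz": 0},
    {"jaw": 0.2, "x": 0, "y": 0, "z": 0, "wx": 0, "wy": 0, "wz": 0},
    {"jaw": 0.2, "x": 0, "y": 0, "z": 0, "wx": 0, "wy": 0, "wz": 0},
  ],
  force=8,
)

```text
t: 27.45
tcp_pos: [554.1, -28.0, 164.6]
eef_rot: [0.0, 0.242, 0.97, 0.0]
force: [0.3, -0.3, -0.9]
gripper_width: 28.2
gripper_force: 8.0
```

Emit:
apply_moves(
  targets=[
    {"jaw": 0.2, "x": 0, "y": 0, "z": 0.001, "wx": 0, "wy": 0, "wz": 0},
    {"jaw": 0.2, "x": 0, "y": 0, "z": 0.001, "wx": 0, "wy": 0, "wz": 0},
    {"jaw": 0.2, "x": 0, "y": 0, "z": 0.001, "wx": 0, "wy": 0, "wz": 0},
    {"jaw": 0.2, "x": 0, "y": 0, "z": 0, "wx": 0, "wy": 0, "wz": 0},
    {"jaw": 0.2, "x": 0, "y": 0, "z": 0, "wx": 0, "wy": 0, "wz": 0},
  ],
)

```text
t: 27.87
tcp_pos: [553.9, -28.0, 161.2]
eef_rot: [-0.0, 0.242, 0.97, -0.0]
force: [0.1, 0.6, -0.8]
gripper_width: 28.0
gripper_force: 8.0
```

Emit:
apply_moves(
  targets=[
    {"jaw": 0.2, "x": 0, "y": 0, "z": 0.0015, "wx": 0, "wy": 0, "wz": 0},
    {"jaw": 0.2, "x": 0, "y": 0, "z": 0.0015, "wx": 0, "wy": 0, "wz": 0},
    {"jaw": 0.2, "x": 0, "y": 0, "z": 0.0015, "wx": 0, "wy": 0, "wz": 0},
    {"jaw": 0.2, "x": 0, "y": 0, "z": 0.0015, "wx": 0, "wy": 0, "wz": 0},
    {"jaw": 0.2, "x": 0, "y": 0, "z": 0, "wx": 0, "wy": 0, "wz": 0},
  ],
)

```text
t: 28.28
tcp_pos: [553.8, -28.0, 154.8]
eef_rot: [-0.0, 0.242, 0.97, -0.0]
force: [-0.9, -0.1, -1.1]
gripper_width: 28.2
gripper_force: 8.0
```

Emit:
apply_moves(
  targets=[
    {"jaw": 0.2, "x": 0, "y": 0, "z": 0.002, "wx": 0, "wy": 0, "wz": 0},
    {"jaw": 0.2, "x": 0, "y": 0, "z": 0.002, "wx": 0, "wy": 0, "wz": 0},
    {"jaw": 0.2, "x": 0, "y": 0, "z": 0.002, "wx": 0, "wy": 0, "wz": 0},
    {"jaw": 0.2, "x": 0, "y": 0, "z": 0.002, "wx": 0, "wy": 0, "wz": 0},
    {"jaw": 0.2, "x": 0, "y": 0, "z": 0, "wx": 0, "wy": 0, "wz": 0},
    {"jaw": 0.2, "x": 0, "y": 0, "z": 0, "wx": 0, "wy": 0, "wz": 0},
  ],
)

```text
t: 28.78
tcp_pos: [553.9, -28.0, 147.1]
eef_rot: [-0.0, 0.242, 0.97, -0.0]
force: [-0.4, 0.3, -1.1]
gripper_width: 27.9
gripper_force: 8.0
```

Underside is at about 118 mm with no contact. Easing down the last 10 mm.

Emit:
apply_moves(
  targets=[
    {"jaw": 0.2, "x": 0, "y": 0, "z": 0.002, "wx": 0, "wy": 0, "wz": 0},
    {"jaw": 0.2, "x": 0, "y": 0, "z": 0.002, "wx": 0, "wy": 0, "wz": 0},
    {"jaw": 0.2, "x": 0, "y": 0, "z": 0.002, "wx": 0, "wy": 0, "wz": 0},
    {"jaw": 0.2, "x": 0, "y": 0, "z": 0.001, "wx": 0, "wy": 0, "wz": 0},
    {"jaw": 0.2, "x": 0, "y": 0, "z": 0.001, "wx": 0, "wy": 0, "wz": 0},
    {"jaw": 0.2, "x": 0, "y": 0, "z": 0.0005, "wx": 0, "wy": 0, "wz": 0},
    {"jaw": 0.2, "x": 0, "y": 0, "z": 0, "wx": 0, "wy": 0, "wz": 0},
    {"jaw": 0.2, "x": 0, "y": 0, "z": 0, "wx": 0, "wy": 0, "wz": 0},
  ],
)

```text
t: 29.45
tcp_pos: [554.0, -28.0, 138.8]
eef_rot: [0.0, 0.242, 0.97, -0.0]
force: [0.3, 0.1, -1.0]
gripper_width: 27.7
gripper_force: 8.0
```

Emit:
apply_moves(
  targets=[
    {"jaw": 0.2, "x": 0, "y": 0, "z": 0.0007, "wx": 0, "wy": 0, "wz": 0},
    {"jaw": 0.2, "x": 0, "y": 0, "z": 0.0007, "wx": 0, "wy": 0, "wz": 0},
    {"jaw": 0.2, "x": 0, "y": 0, "z": 0.0007, "wx": 0, "wy": 0, "wz": 0},
    {"jaw": 0.2, "x": 0, "y": 0, "z": 0, "wx": 0, "wy": 0, "wz": 0},
    {"jaw": 0.2, "x": 0, "y": 0, "z": 0, "wx": 0, "wy": 0, "wz": 0},
  ],
)

```text
t: 29.87
tcp_pos: [554.0, -28.0, 136.7]
eef_rot: [-0.0, 0.242, 0.97, -0.0]
force: [0.3, 0.0, -1.4]
gripper_width: 28.2
gripper_force: 8.0
```

Emit:
apply_moves(
  targets=[
    {"jaw": 0.2, "x": 0, "y": 0, "z": 0.0005, "wx": 0, "wy": 0, "wz": 0},
    {"jaw": 0.2, "x": 0, "y": 0, "z": 0.0005, "wx": 0, "wy": 0, "wz": 0},
    {"jaw": 0.2, "x": 0, "y": 0, "z": 0, "wx": 0, "wy": 0, "wz": 0},
    {"jaw": 0.2, "x": 0, "y": 0, "z": 0, "wx": 0, "wy": 0, "wz": 0},
  ],
)

```text
t: 30.2
tcp_pos: [554.2, -28.1, 136.5]
eef_rot: [0.001, 0.242, 0.97, 0.0]
force: [-0.2, 0.3, 3.8]
gripper_width: 28.0
gripper_force: 8.0
```

Contact comes exactly at the height expected for a home drum, about 5 N. Releasing and backing off.

Emit:
apply_moves(
  targets=[
    {"jaw": 0.5, "x": 0, "y": 0, "z": -0.0005, "wx": 0, "wy": 0, "wz": 0},
    {"jaw": 0.8, "x": 0, "y": 0, "z": 0, "wx": 0, "wy": 0, "wz": 0},
    {"jaw": 0.8, "x": 0, "y": 0, "z": 0, "wx": 0, "wy": 0, "wz": 0},
    {"jaw": 0.8, "x": 0, "y": 0, "z": 0, "wx": 0, "wy": 0, "wz": 0},
    {"jaw": 0.8, "x": 0, "y": 0, "z": -0.01, "wx": 0, "wy": 0, "wz": 0},
    {"jaw": 0.8, "x": 0, "y": 0, "z": -0.025, "wx": 0, "wy": 0, "wz": 0},
    {"jaw": 0.8, "x": 0, "y": 0, "z": -0.03, "wx": 0, "wy": 0, "wz": 0},
    {"jaw": 0.8, "x": 0, "y": 0, "z": -0.03, "wx": 0, "wy": 0, "wz": 0},
    {"jaw": 0.8, "x": 0, "y": 0, "z": -0.02, "wx": 0, "wy": 0, "wz": 0},
    {"jaw": 0.8, "x": 0, "y": 0, "z": 0, "wx": 0, "wy": 0, "wz": 0},
    {"jaw": 0.8, "x": 0, "y": 0, "z": 0, "wx": 0, "wy": 0, "wz": 0},
    {"jaw": 0.8, "x": 0, "y": 0, "z": 0, "wx": 0, "wy": 0, "wz": 0},
  ],
)

```text
t: 31.2
tcp_pos: [553.8, -28.0, 250.2]
eef_rot: [-0.001, 0.242, 0.97, -0.0]
force: [-0.7, 0.4, -0.1]
gripper_width: 70.5
gripper_force: 0.0
```

```bash
python3 - <<'E'
from h import *
I=snap("scene","s12");h=cv2.cvtColor(I,cv2.COLOR_RGB2HSV).astype(int);g=cv2.cvtColor(I,cv2.COLOR_RGB2GRAY)
m=(abs(h[...,0]-118)<15)&(h[...,1]>90)
print([int(np.where(m[150:240,u])[0].max()+150) for u in range(236,250,2)])
for z in(108,124,134):print(z,proj("scene",[553.6,-28.8,z]).round(1))
for v in range(192,210):print(v,g[v,231:252])
o=robot.observe();print(o["t"],o["tcp_pos"],o["gripper_width"])
E
```

```text
[223, 224, 225, 225, 225, 223, 221]
108 [241.1 202. ]
124 [240.9 198.1]
134 [240.8 195.7]
192 [95 96 94 96 95 95 95 92 94 94 94 95 94 95 93 93 93 93 92 92 92]
193 [ 95  95  96  95  96  96  96  96  96  99 102  98  93  93  94  95  92  93
  95  93  92]
194 [ 95  95  94  96  95  94  95 100 111 129 131 116 104 101  95  93  93  94
  94  93  93]
195 [ 93  95  95  94  95  96 101 117 145 165 161 136 128 130 114 100  95  94
  95  94  93]
196 [ 92  93  95  95  96 106 123 145 157 162 148 126 139 162 149 117 100  93
  94  94  95]
197 [ 94  93  93  94 107 131 158 162 147 132 114 101 124 162 169 144 116  99
  93  93  94]
198 [ 93  93  92  99 125 165 185 172 136 106  89  81 105 154 175 161 136 107
  95  94  95]
199 [ 93  93  90  98 143 186 197 183 149 116  98 100 126 159 167 148 122 103
  94  94  93]
200 [ 93  91  87  99 149 184 190 187 177 163 146 149 163 162 143 117 104  94
  89  93  93]
201 [ 92  89  84  99 152 181 172 169 176 175 167 161 156 139 112  99 100  90
  85  90  94]
202 [ 92  88  79  94 150 183 173 148 144 143 139 131 121 109  97  99 100  86
  79  89  92]
203 [ 91  91  76  80 136 178 179 154 133 126 117 109 105 101 107 110  97  77
  76  89  92]
204 [ 92  89  76  65 103 155 180 179 167 155 142 129 124 121 129 126  94  65
  73  89  94]
205 [ 92  88  75  58  68 107 149 172 174 173 169 162 152 137 124 102  68  53
  71  89  94]
206 [ 91  88  77  60  56  64  90 114 128 131 137 133 122  99  82  60  45  50
  70  88  93]
207 [92 89 77 61 53 50 55 62 68 72 76 75 68 56 49 43 42 47 69 88 90]
208 [91 89 78 62 54 50 49 49 48 46 47 46 46 43 43 43 41 48 70 88 91]
209 [93 92 79 64 53 49 48 48 47 46 45 46 45 43 43 43 42 49 73 91 94]
31.25 [553.56337226 -27.9979036  249.50334442] 70.3560960413878
```

The collar spans columns 234.7–247.5 (centre about 241.1, on the axis). It sits flat on the drum with the spindle tip showing through. Handing in.

```bash
python3 -c "
from bench import robot
print(robot.finish_job())"
```

```text
the job is handed in; nothing more can be done
None
```

I fitted the 45 mm drum, keyed fully home, put the collar flat on top over the thread and handed the job in at about 31 s; no verdict came back, pushes on the drum stayed near 10 N, and I viewed 11 pictures, one over the limit of 10.

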